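# Clear the bottles, fit the filter funnel, put the bottles back

### The job

Set the red-capped and the blue-capped bottle, which hem in the filter funnel, upright in the steel tray; once both stand there, fetch the funnel, set it in the filter base and lock it with a quarter-turn clockwise (seen from above). Only after that, put each bottle back in the middle of the disc of its own colour, standing. Never tip a bottle over, and leave the amber vial and the small jar alone.

Things in the scene. Friction and masses are not known exactly. Their poses are not given: they have to be found in the camera images.
- bottle_red: Reagent bottle, white, 64 mm diameter, 180 mm tall, 0.16 kg, with a red screw cap (34 mm diameter, from 145 to 180 mm above the underside: the place to grip) and a red label band. The shoulder narrows from 64 mm diameter at 112 mm height to 30 mm at 135 mm. Origin: centre of the underside; z up. Starts on the red place.
- bottle_blue: Reagent bottle, white, 64 mm diameter, 180 mm tall, 0.16 kg, with a blue screw cap (34 mm diameter, from 145 to 180 mm above the underside: the place to grip) and a blue label band. The shoulder narrows from 64 mm diameter at 112 mm height to 30 mm at 135 mm. Origin: centre of the underside; z up. Starts on the blue place.
- funnel: Upright blue-green filter funnel, 90 mm tall, 0.09 kg: 54 mm diameter cup (grip 60-80 mm above the underside, once the bottles 13 mm away are cleared), 44 mm neck below 20 mm. Two orange lugs, 12 mm wide, 6 mm high, stick out at the bottom along its +x and -x to 34 mm from the axis, orange stripes above them; half a turn looks the same. Origin: centre of underside. Starts on the mat.
- place_red: Fixed flat red disc, 80 mm diameter, 4 mm thick, lying on the white mat: the home of the red bottle, and larger than it so that a red ring shows around the bottle. Origin: centre of its underside (its top is 4 mm higher).
- place_blue: Fixed flat blue disc, 80 mm diameter, 4 mm thick, lying on the white mat: the home of the blue bottle, and larger than it so that a blue ring shows around the bottle. Origin: centre of its underside (its top is 4 mm higher).
- station: Fixed white mat, 190 (x) by 230 (y) by 4 mm, under discs, bottles, funnel and vial. An upright clear panel, 5 mm thick, runs along y at x = +78 mm, top 74 mm above the table. The funnel stands 30 mm to +x of the mat's centre, close to the panel: grip it with the fingers left and right, along the mat's y. Origin: centre of underside.
- tray: Fixed shallow steel tray, 160 (x) by 240 (y) mm, rim 14 mm high, walls 4 mm, floor 4 mm above the table. Side area: the bottles may stand anywhere flat on its floor; a small jar already stands in its +x +y corner. Origin: centre of underside.
- base: Fixed round filter base, foot 116 mm wide. Collar 74 mm inside, top at 34 mm; seat for the funnel's underside at 20 mm. Green tabs overhang at its +y, -y; orange-marked slots 70 deg wide at +x, -x. Funnel goes down with lugs in the slots (3 mm play, 15 deg), then 90 deg clockwise: funnel x along base y; stops 6 deg beyond. Mortar (45 mm high) 110 mm away at +y. Origin: centre of underside.
- vial: Bystander: small amber vial with black cap, 22 mm diameter, 45 mm tall, on the white mat near a far corner. Origin: centre of the underside.
- jar: Bystander: small clear jar with white lid, 36 mm diameter, 50 mm tall, in the +x +y corner of the tray. Origin: centre of the underside.
Things that resemble listed ones, but are neither listed nor needed, are in the scene too. What is shaped like the bottle_blue but pink is not meant. Leave any purple look-alike of the bottle_red alone.

How it is judged:
On the way, in this order (a step that is already met when the one before it is completed fails the run):
1. both bottles stand upright in the tray, the funnel still in its place (x of bottle_red in the frame of tray between -0.06 and 0.06 m and y of bottle_red in the frame of tray between -0.1 and 0.1 m and z of each of bottle_red, bottle_blue in the frame of tray below 0.009 m and angle between each of bottle_red, bottle_blue's own z axis and vertical below 0.12 rad and x of bottle_blue in the frame of tray between -0.06 and 0.06 m and y of bottle_blue in the frame of tray between -0.1 and 0.1 m and linear speed of each of bottle_red, bottle_blue below 0.03 m/s and distance of funnel from where it was at the start of the episode below 0.03 m), for 0.2 s.
2. the funnel sits fully home in the base, turned a quarter-turn so that it is locked, both bottles still in the tray (horizontal distance between funnel and base below 0.005 m and z of funnel in the frame of base below 0.0235 m and angle between the x axis of funnel and the y axis of base, either way round below 0.26 rad and angle between funnel's own z axis and vertical below 0.1 rad and x of bottle_red in the frame of tray between -0.06 and 0.06 m and y of bottle_red in the frame of tray between -0.1 and 0.1 m and z of each of bottle_red, bottle_blue in the frame of tray below 0.009 m and angle between each of bottle_red, bottle_blue's own z axis and vertical below 0.12 rad and x of bottle_blue in the frame of tray between -0.06 and 0.06 m and y of bottle_blue in the frame of tray between -0.1 and 0.1 m), for 0.2 s.
At the end, for the whole second after the job is handed in: Each bottle stands upright at rest on the disc of its own colour, within 12 mm of its centre; the funnel rests upright on the base's seat (within 3.5 mm of its height, 5 mm of the axis) with its x within 15 degrees of the base's y, that is, locked (horizontal distance between bottle_red and place_red below 0.012 m and z of bottle_red in the frame of place_red below 0.008 m and angle between each of bottle_red, bottle_blue, funnel's own z axis and vertical below 0.1 rad and linear speed of each of bottle_red, bottle_blue, funnel below 0.02 m/s and horizontal distance between bottle_blue and place_blue below 0.012 m and z of bottle_blue in the frame of place_blue below 0.008 m and horizontal distance between funnel and base below 0.005 m and z of funnel in the frame of base below 0.0235 m and angle between the x axis of funnel and the y axis of base, either way round below 0.26 rad); the robot touches nothing.
It fails at once if a bottle is tipped by more than 30 degrees (angle between any of bottle_red, bottle_blue's own z axis and vertical above 0.52 rad).
It fails at once if the amber vial or the small jar is shoved more than 25 mm (distance of any of vial, jar from where it was at the start of the episode above 0.025 m).
It also fails if it takes over 128 s, if anything falls off the work surface, if the arm or the gripper's body presses on something with over 40 N, if the wrist force passes 120 N, or if a joint passes its speed limit or range.

### The arm

A 6-joint arm with a two-finger parallel gripper is mounted at the origin on the work surface. World frame = base frame: x ahead of the robot, y to its left, z up, the work surface at z = 0. Lengths are in m, angles in rad, forces in N, time in s.
With the tool pointing down it reaches from about 0.25 to 0.725 m from the base axis. Payload 4 kg.
Tool frame: the origin (TCP) lies midway between the tips of the shut fingers; the grasp point (between the pads) lies 19 mm behind it; z points along the fingers, y is the direction in which the jaws open and shut (so a half turn about z gives the same grasp; the last joint's range is limited). The gripper opens to 85 mm and grips with 20 to 120 N. Pads are 22 mm wide; open, the fingers measure 114 mm over their backs; the gripper's body (76 mm by 85 mm) begins 54 mm behind the grasp point. The pads swing forward as they close: fully open they stand 13 mm farther back than shut.
Start: joints at [-1.1, 0.241, 0.005, 1.335, 0, 1.571], TCP at [0.227, -0.446, 0.231] pointing down, gripper open.
Joint ranges: [-2.72, 2.72], [-1.05, 1.87], [-1.09, 1.28], [-1.99, 2.15], [-1.42, 1.44], [-3.14, 3.14]. Speed limits (rad/s): [2.79, 2.79, 3.14, 3.14, 3.14, 3.14].

### API

Orientations are given as a unit quaternion [x, y, z, w].
In Python, from workcell import get_obs, camera, camera_model, job_done, masks_of gives the robot as it stands.
- The arm moves only by the tool jog_arm, never from a script. Its argument "deltas" is a list that holds one entry, the list of rows, each a list of 7 numbers: the shift along the tool's x, y, z in mm, then the turn, a rotation vector about the tool's x, y, z in degrees, then the finger opening in mm, from 0 to 85.4. A call has 1 to 5 rows; each row shifts and turns the pose as measured when the row begins, along the tool's axes as they then stand; what a row does not reach is not made up. A row lasts 1/10 s, in which the tool goes at most 50 mm and 8.59 degrees, less where a joint would pass 70% of its speed; a pose out of reach is approached as far as the arm can. A call with a gripper value outside its range is refused whole. The fingers move at their own pace and stop on an object; the grip force is fixed at half the most. Time passes only in rows, so rows that do not move let the fingers close. It gives the time, the measured TCP pose, the force and the opening at its end, in the units of the state.
- get_obs(): the state, without advancing time (a new reading comes with each control period).
- camera(name): name is "side" or "top" or "wrist"; returns the picture (384x512x3 uint8, red, green, blue); there is no depth.
- camera_model(name): a dict with "fovy" (degrees; the focal length in pixels is half the picture's height over the tangent of half this angle, whatever the lens; pixels are square), "cx", "cy" (the principal point, pixels), "pose" (4x4, takes a point from camera to world coordinates); the wrist camera has in their place "T_tool_cam" (4x4, takes a point from camera to tool coordinates, whose origin is the TCP and whose axes are the flange's). Camera axes: x right, y down, z forward; pixel columns grow to the right and rows downward; lengths in m; the calibration is good to about 2 mm. A picture is of the moment at which its call begins: read the wrist's pose just before it. camera_model takes no time and is no camera call.
- job_done(): hands the job in, once; it reports no verdict.
Trained networks look in the newest picture that a camera, given by its name, has taken for a name from the list of things; names that differ only in an ending like _2 or _b are one class to them, and where a whole thing is asked for, a point or a joint stands for the part that bears it (a point fixed in the world has none). Each returns a list of dicts, best first, with "conf" (0 to 1); they miss things now and then, are a little off and sometimes report something else, mostly with a low value. They report only what shows in the picture. A call takes as long as a camera call. They do not tell look-alikes from the thing itself.
- masks_of(target, camera): "pixels" (384x512 bool, what is visible of it) and "at" ([column, row] in pixels, amid what is visible of it).
The state is a dict: "clock": time; "joint_pos": joint angles; "joint_vel": joint speeds; "tau": joint torques, N m; "eef_pos": TCP position; "tool_rot": TCP orientation; "ft_force": force on the tool from outside, world axes, zero at the start; "ft_torque": the same for the moment, N m; "grip_width": finger opening in m.
Only numpy, scipy, OpenCV 4.12 (cv2) and the standard library are available. Lean on these libraries where they do the work, as an engineer would, in place of code of your own. Each camera call takes 0.05 s, during which the arm holds its last target. There are 200 camera calls.

## Working session

There is one attempt and no reset: what is moved stays moved. The work goes in short steps, Python scripts to look and compute and a tool call to move; the robot and the scene stay as the last step left them, time stands still between calls to the robot, and variables do not carry over. Pictures are saved under pics/ and viewed, about 12 in all and at most 16, crops included, and the job is handed in when it is done.

Besides the shell and the picture viewer there is one more tool, called after "Emit:" by a JSON object that holds its "api" and its "payload", one argument or row to a line. jog_arm: Moves the arm, as the interface text tells. Its arguments: {"type":"object","properties":{"deltas":{"type":"array"}},"required":["deltas"]}

```bash
mkdir -p pics; ls
cat > h.py <<'E'
import numpy as np,cv2
from workcell import *
from scipy.spatial.transform import Rotation as R
def snap(n,f=None):
    im=camera(n)
    if f: cv2.imwrite('pics/'+f,im[:,:,::-1])
    return im
def ray(n,uv):
    m=camera_model(n); f=192/np.tan(np.radians(m['fovy']/2))
    d=np.array([(uv[0]-m['cx'])/f,(uv[1]-m['cy'])/f,1.])
    if n=='wrist':
        o=get_obs(); T=np.eye(4); T[:3,:3]=R.from_quat(o['tool_rot']).as_matrix(); T[:3,3]=o['eef_pos']
        P=T@np.array(m['T_tool_cam'])
    else: P=np.array(m['pose'])
    return P[:3,3],P[:3,:3]@d,P,f,m
def at_z(n,uv,z):
    o,d,*_=ray(n,uv); return o+d*(z-o[2])/d[2]
def proj(n,p):
    _,_,P,f,m=ray(n,(0,0)); q=P[:3,:3].T@(np.array(p)-P[:3,3]); return np.array([m['cx']+f*q[0]/q[2],m['cy']+f*q[1]/q[2]])
E
python3 - <<'E'
from h import *
a=snap('top','t0.png'); b=snap('side','s0.png')
for c in('top','side'):
    m=camera_model(c);print(c,m['fovy'],m['cx'],m['cy'],np.round(m['pose'],3).tolist())
    for n in['bottle_red','bottle_blue','funnel','place_red','place_blue','station','tray','base','vial','jar']:
        print(n,[(round(d['conf'],2),np.round(d['at']).tolist(),int(d['pixels'].sum())) for d in masks_of(n,c)])
m=camera_model('wrist');print(m);print(get_obs())
E
```

```text
pics
top 44.629161599598284 251.7577245870733 189.39158165376074 [[-0.001, -0.996, 0.085, 0.37], [-1.0, 0.002, 0.009, 0.062], [-0.009, -0.085, -0.996, 1.553], [0.0, 0.0, 0.0, 1.0]]
bottle_red [(0.91, [184.0, 201.0], 416), (0.65, [228.0, 233.0], 373), (0.2, [141.0, 180.0], 42)]
bottle_blue [(0.78, [107.0, 211.0], 531), (0.59, [151.0, 198.0], 471)]
funnel [(0.68, [198.0, 195.0], 89), (0.64, [168.0, 186.0], 275), (0.55, [173.0, 198.0], 2565)]
place_red []
place_blue [(0.69, [162.0, 204.0], 69), (0.53, [173.0, 200.0], 2428)]
station [(0.74, [174.0, 199.0], 2410)]
tray [(0.74, [271.0, 176.0], 1001), (0.69, [373.0, 188.0], 3374)]
base [(0.7, [273.0, 177.0], 993)]
vial [(0.36, [143.0, 181.0], 40)]
jar [(0.61, [345.0, 176.0], 122)]
side 42.867644233695906 243.5264932535764 185.8723635918504 [[-0.933, -0.231, 0.277, 0.14], [-0.36, 0.594, -0.719, 0.973], [0.002, -0.771, -0.637, 0.87], [0.0, 0.0, 0.0, 1.0]]
bottle_red [(0.97, [285.0, 218.0], 1537), (0.84, [221.0, 243.0], 1670)]
bottle_blue [(0.6, [194.0, 279.0], 1847)]
funnel [(0.69, [180.0, 254.0], 92)]
place_red [(0.45, [226.0, 276.0], 132), 
[... 686 characters left out ...]
}
{'clock': 1.1, 'joint_pos': array([-1.09999689e+00,  2.40563985e-01,  4.98971581e-03,  1.33518106e+00,
        6.85193711e-06,  1.57079998e+00]), 'joint_vel': array([ 2.99692871e-04,  1.99576578e-04,  3.04604185e-03, -1.72037904e-04,
        4.17918194e-04,  3.05892602e-05]), 'tau': array([ 2.58170176e-04, -3.72225702e+01,  2.52691877e+01,  1.29220505e-03,
       -1.06493690e-04,  1.28765350e-05]), 'eef_pos': array([ 0.22680242, -0.44560422,  0.23132054]), 'tool_rot': array([9.72421617e-01, 2.33229925e-01, 8.11268825e-06, 1.91352377e-05]), 'ft_force': array([0.19011141, 0.33137581, 0.92648512]), 'ft_torque': array([ 0.0133212 , -0.00655788,  0.01497575]), 'grip_width': 0.08533954360132122}
```

View pics/t0.png

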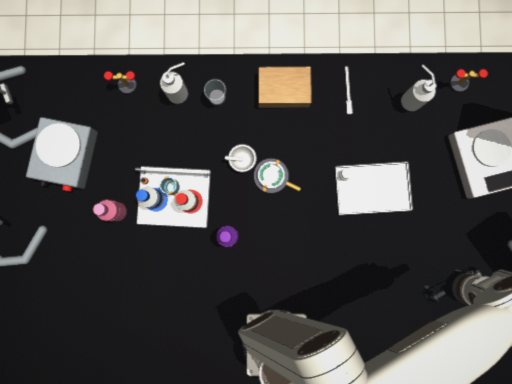

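View pics/s0.png

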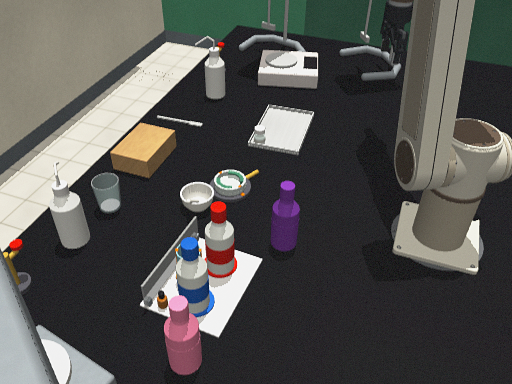

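Run:
```python
from h import *
a=cv2.imread('pics/t0.png')
cv2.imwrite('pics/c0.png',cv2.resize(a[140:245,90:300],None,fx=3.8,fy=3.8,interpolation=cv2.INTER_CUBIC))
b=cv2.imread('pics/s0.png')
def P(n,u,z): print(n,u,z,np.round(at_z(n,u,z),3))
for u,z in [((144,196),.184),((180,199),.184),((170,185),.09),((172,198),.004),((140,167),.004),((210,170),.004),((208,227),.004),((137,226),.004),((272,176),.034),((241,158),.045),((373,188),.014),((336,164),.014),((410,162),.014),((412,212),.014),((338,215),.014),((342,174),.05),((226,236),.18),((102,209),.18)]: P('top',u,z)
for u,z in [((190,243),.184),((218,208),.184),((230,182),.034),((285,187),.18),((179,302),.18)]: P('side',u,z)
```

```text
top (144, 196) 0.184 [0.468 0.391 0.184]
top (180, 199) 0.184 [0.459 0.285 0.184]
top (170, 185) 0.09 [0.509 0.332 0.09 ]
top (172, 198) 0.004 [0.474 0.341 0.004]
top (140, 167) 0.004 [0.578 0.449 0.004]
top (210, 170) 0.004 [0.568 0.215 0.004]
top (208, 227) 0.004 [0.378 0.22  0.004]
top (137, 226) 0.004 [0.382 0.455 0.004]
top (272, 176) 0.034 [0.544 0.009 0.034]
top (241, 158) 0.045 [0.601 0.11  0.045]
top (373, 188) 0.014 [ 0.505 -0.324  0.014]
top (336, 164) 0.014 [ 0.585 -0.203  0.014]
top (410, 162) 0.014 [ 0.591 -0.448  0.014]
top (412, 212) 0.014 [ 0.426 -0.45   0.014]
top (338, 215) 0.014 [ 0.417 -0.207  0.014]
top (342, 174) 0.05 [ 0.548 -0.216  0.05 ]
top (226, 236) 0.18 [0.351 0.15  0.18 ]
top (102, 209) 0.18 [0.43  0.515 0.18 ]
side (190, 243) 0.184 [0.472 0.397 0.184]
side (218, 208) 0.184 [0.462 0.285 0.184]
side (230, 182) 0.034 [0.544 0.027 0.034]
side (285, 187) 0.18 [0.353 0.164 0.18 ]
side (179, 302) 0.18 [0.431 0.526 0.18 ]
```

View pics/c0.png

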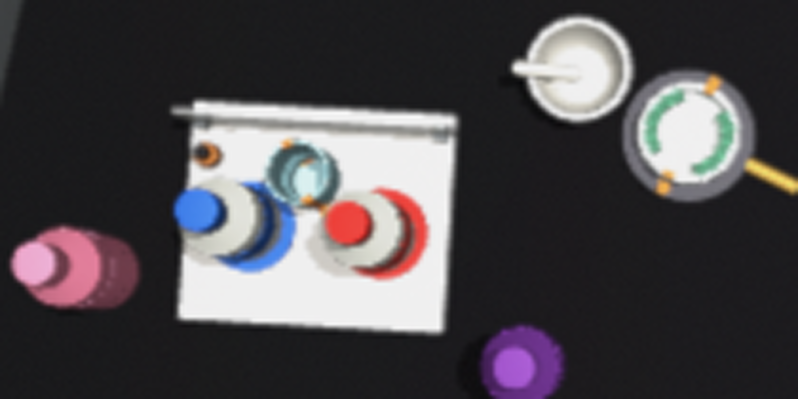

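Candidates (top picture): red cap (180,199), with the purple look-alike at (226,236); blue cap (144,196), with the pink one at (102,209). The crop confirms the red and blue bottles on their own discs, the funnel at (170,185) between them and the panel, and the base at (272,176) with orange slots and the mortar at its upper left. First I'll turn the tool so that tool x = world y and tool y = world x, then move to view the base and tray.

Emit:
{"api": "jog_arm", "payload": {
  "deltas": [
    [[0,0,-15,0,0,-8,85],[0,0,-15,0,0,-8,85],[0,0,-15,0,0,-8,85],[0,0,-15,0,0,-8,85],[0,0,-10,0,0,-8,85]]
  ]
}}

```text
clock: 1.6
eef_pos: [0.2261, -0.4443, 0.3015]
tool_rot: [0.826, 0.563, 0.0, -0.003]
ft_force: [-1.2, 1.1, 0.0]
grip_width: 0.0851
```

Emit:
{"api": "jog_arm", "payload": {
  "deltas": [
    [[0,0,0,0,0,-8,85],[0,0,0,0,0,-8,85],[0,0,0,0,0,-7,85],[0,0,0,0,0,0,85]]
  ]
}}

```text
clock: 2.0
eef_pos: [0.2267, -0.4454, 0.3041]
tool_rot: [0.691, 0.723, 0.0, -0.0]
ft_force: [0.4, -0.1, -0.2]
grip_width: 0.0851
```

Emit:
{"api": "jog_arm", "payload": {
  "deltas": [
    [[30,40,0,0,0,2.6,85],[37,49,0,0,0,0,85],[37,49,0,0,0,0,85],[37,49,0,0,0,0,85],[37,49,0,0,0,0,85]]
  ]
}}

```text
clock: 2.5
eef_pos: [0.4291, -0.2958, 0.3037]
tool_rot: [0.719, 0.695, -0.001, 0.001]
ft_force: [0.9, -0.9, -0.2]
grip_width: 0.085
```

Emit:
{"api": "jog_arm", "payload": {
  "deltas": [
    [[0,10,0,0,0,0,85],[0,0,0,0,0,0,85]]
  ]
}}

```text
clock: 2.7
eef_pos: [0.4439, -0.2918, 0.3028]
tool_rot: [0.718, 0.696, -0.0, 0.0]
ft_force: [-0.0, -0.6, 0.0]
grip_width: 0.0852
```

Run:
```python
from h import *
print(get_obs()['eef_pos'],get_obs()['joint_pos'])
snap('wrist','w_tray.png')
for n in['tray','jar']: print(n,[(round(d['conf'],2),np.round(d['at']).tolist(),int(d['pixels'].sum())) for d in masks_of(n,'wrist')])
```

```text
[ 0.44391743 -0.29176628  0.30280464] [-5.80947280e-01  2.87005763e-01  2.50942099e-01  1.53439295e+00
 -8.92939932e-04  1.02003161e+00]
tray [(0.81, [291.0, 169.0], 15211)]
jar [(0.97, [331.0, 112.0], 693)]
```

View pics/w_tray.png

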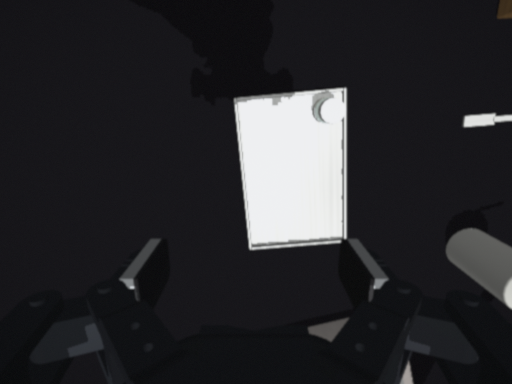

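Run:
```python
from h import *
c=[at_z('wrist',u,.014) for u in [(236,100),(346,89),(345,240),(250,249)]]
c=np.array(c);print(np.round(c,3),c.mean(0)); print('jar',at_z('wrist',(331,108),.05))
for i in range(4): d=c[(i+1)%4]-c[i]; print(np.linalg.norm(d),np.degrees(np.arctan2(d[1],d[0])))
```

```text
[[ 0.419 -0.213  0.014]
 [ 0.575 -0.203  0.014]
 [ 0.586 -0.437  0.014]
 [ 0.43  -0.448  0.014]] [ 0.50252155 -0.32494112  0.014     ]
jar [ 0.54543954 -0.22763783  0.05      ]
0.15587162502525767 3.494548387516096
0.23379629186524573 -87.23315267275302
0.15614001014357057 -175.93468598139978
0.23535500026407652 92.70821076449207
```

Emit:
{"api": "jog_arm", "payload": {
  "deltas": [
    [[30,6,0,0,0,-1.8,85],[49,8,0,0,0,0,85],[49,8,0,0,0,0,85],[49,8,0,0,0,0,85],[49,8,0,0,0,0,85]]
  ]
}}

```text
clock: 3.35
eef_pos: [0.4782, -0.0748, 0.3027]
tool_rot: [0.719, 0.695, -0.002, 0.001]
ft_force: [0.5, -0.4, -0.3]
grip_width: 0.085
```

Emit:
{"api": "jog_arm", "payload": {
  "deltas": [
    [[49,8,10,0,0,0,85],[49,8,10,0,0,0,85],[30,0,0,0,0,0,85],[0,0,0,0,0,0,85],[0,0,0,0,0,0,85]]
  ]
}}

```text
clock: 3.85
eef_pos: [0.4972, 0.0534, 0.2833]
tool_rot: [0.722, 0.692, -0.001, 0.003]
ft_force: [-0.9, -0.8, 0.2]
grip_width: 0.0851
```

Run:
```python
from h import *
print(get_obs()['eef_pos'])
a=snap('wrist','w_base.png')
u=proj('wrist',(.544,.012,.034)).astype(int);print(u)
x0=max(u[0]-80,0);y0=max(u[1]-70,0);print(x0,y0)
cv2.imwrite('pics/w_basec.png',cv2.resize(a[y0:y0+140,x0:x0+160,::-1],None,fx=4,fy=4,interpolation=cv2.INTER_CUBIC))
for n in['base']: print(n,[(round(d['conf'],2),np.round(d['at']).tolist(),int(d['pixels'].sum())) for d in masks_of(n,'wrist')])
```

```text
[0.49718629 0.05342348 0.28329192]
[287 187]
207 117
base [(0.8, [285.0, 178.0], 4733), (0.52, [237.0, 11.0], 3598)]
```

View pics/w_basec.png

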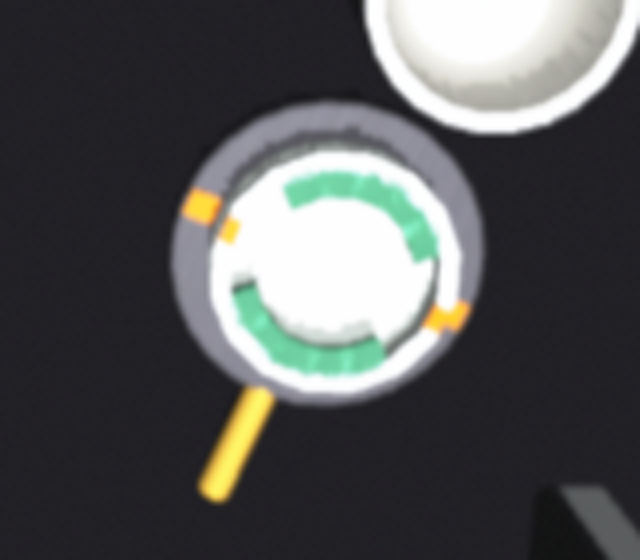

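Run:
```python
from h import *
a=cv2.imread('pics/w_base.png')[117:257,207:367]
h=cv2.cvtColor(a,cv2.COLOR_BGR2HSV)
g=((h[...,0]>65)&(h[...,0]<95)&(h[...,1]>70)&(h[...,2]>80)).astype(np.uint8)
o=((h[...,0]>10)&(h[...,0]<28)&(h[...,1]>120)&(h[...,2]>120)).astype(np.uint8)
w=((h[...,1]<40)&(h[...,2]>215)).astype(np.uint8)
def W(u,z): return at_z('wrist',np.array(u)+[207,117],z)[:2]
for m,n in((g,'g'),(o,'o')):
    k,l,s,c=cv2.connectedComponentsWithStats(m)
    print(n,[(s[i,4],c[i].round(1),W(c[i],.034).round(4)) for i in range(1,k) if s[i,4]>5])
k,l,s,c=cv2.connectedComponentsWithStats(((w|g|o)&1).astype(np.uint8))
i=l[(271//4),(336//4)];m=(l==i).astype(np.uint8)
(cn,)=cv2.findContours(m,0,1)[0][:1];e=cv2.fitEllipse(cn);print(e,W(e[0],.034))
pts=np.array([W(p[0],.034) for p in cn]);
from scipy.optimize import least_squares as ls
r=ls(lambda q:np.hypot(*(pts-q[:2]).T)-q[2],[.54,.01,.04],loss='soft_l1',f_scale=.001);print(r.x)
gp=np.array([W((x,y),.034) for y,x in zip(*np.nonzero(g))]);d=gp-r.x[:2];rr=np.hypot(*d.T);an=np.arctan2(d[:,1],d[:,0])
print(np.percentile(rr,[2,98]),'y axis',np.degrees(np.angle(np.mean(np.exp(2j*an))))/2)
```

```text
g [(np.int32(273), array([91.9, 50.6]), array([0.5601, 0.0391])), (np.int32(294), array([75.2, 85.2]), array([ 0.5362, -0.0101]))]
o [(np.int32(57), array([50. , 51.1]), array([0.5023, 0.041 ])), (np.int32(16), array([56.9, 56.9]), array([0.5116, 0.0324])), (np.int32(53), array([111.5,  79. ]), array([ 0.5878, -0.0033])), (np.int32(196), array([ 58.2, 111. ]), array([ 0.5106, -0.049 ]))]
((83.83544158935547, 67.81768798828125), (59.04853820800781, 62.56357192993164), 76.5824966430664) [0.5487303  0.01497021]
[0.54827408 0.01383507 0.04320167]
[0.02725837 0.03666552] y axis 64.17250987173733
```

Emit:
{"api": "jog_arm", "payload": {
  "deltas": [
    [[30,-4,-10,0,0,-2.4,85],[49,-4,-10,0,0,0,85],[49,-4,0,0,0,0,85],[49,-4,0,0,0,0,85],[49,-4,0,0,0,0,85]]
  ]
}}

```text
clock: 4.45
eef_pos: [0.4853, 0.2698, 0.3054]
tool_rot: [0.719, 0.695, 0.001, 0.005]
ft_force: [0.8, -0.1, 0.5]
grip_width: 0.085
```

Emit:
{"api": "jog_arm", "payload": {
  "deltas": [
    [[49,-4,0,0,0,0,85],[40,0,0,0,0,0,85],[0,0,0,0,0,0,85],[0,0,0,0,0,0,85]]
  ]
}}

```text
clock: 4.85
eef_pos: [0.4871, 0.3609, 0.3043]
tool_rot: [0.721, 0.693, 0.001, 0.005]
ft_force: [-0.5, -0.8, 0.3]
grip_width: 0.0848
```

Run:
```python
from h import *
o=get_obs();print(o['eef_pos'],o['tool_rot'])
a=snap('wrist','w_mat.png')
for n in['bottle_red','bottle_blue','funnel']: print(n,[(round(d['conf'],2),np.round(d['at']).tolist(),int(d['pixels'].sum())) for d in masks_of(n,'wrist')])
```

```text
[0.48707812 0.36089209 0.30427009] [0.72066869 0.69325892 0.00113632 0.0052351 ]
bottle_red [(0.65, [231.0, 225.0], 3575), (0.65, [174.0, 296.0], 1900)]
bottle_blue [(0.84, [239.0, 137.0], 2582), (0.61, [198.0, 24.0], 3249)]
funnel [(0.72, [269.0, 174.0], 1689)]
```

View pics/w_mat.png

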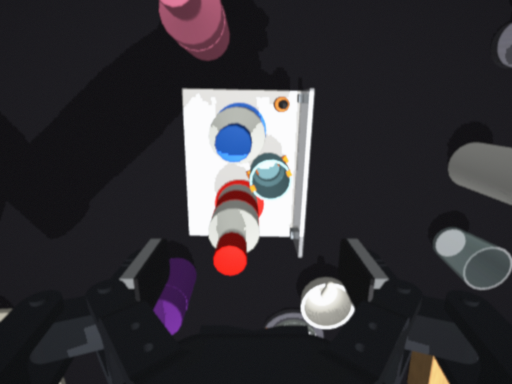

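Run:
```python
from h import *
a=cv2.imread('pics/w_mat.png');h=cv2.cvtColor(a,cv2.COLOR_BGR2HSV)
def comps(m,z,n):
    k,l,s,c=cv2.connectedComponentsWithStats(m.astype(np.uint8))
    for i in range(1,k):
        if s[i,4]>8: print(n,s[i].tolist(),c[i].round(1),at_z('wrist',c[i],z)[:2].round(4))
R_=((h[...,0]<6)|(h[...,0]>174))&(h[...,1]>180)&(h[...,2]>215)
B_=(h[...,0]>100)&(h[...,0]<125)&(h[...,1]>150)&(h[...,2]>185)
O_=(h[...,0]>12)&(h[...,0]<28)&(h[...,1]>120)&(h[...,2]>150)
comps(R_,.188,'red');comps(B_,.188,'blue');comps(O_[:280],.05,'or')
for u in[(183,89),(190,236)]:print(at_z('wrist',u,.004))
cv2.imwrite('pics/w_matc.png',cv2.resize(a[80:280,170:320],None,fx=3.0,fy=3.0,interpolation=cv2.INTER_CUBIC))
```

```text
red [258, 199, 5, 16, 53] [259.8 205.5] [0.493  0.3399]
red [214, 246, 32, 29, 741] [229.5 260.1] [0.4607 0.2835]
blue [228, 104, 36, 19, 78] [247.7 108.9] [0.4857 0.4284]
blue [216, 127, 34, 34, 930] [232.7 143.6] [0.471  0.3992]
or [275, 97, 14, 14, 92] [280.2 103.7] [0.5272 0.4318]
or [282, 156, 6, 7, 27] [284.8 159. ] [0.5325 0.3581]
or [247, 171, 3, 4, 9] [248.1 172.3] [0.4808 0.3413]
or [286, 170, 5, 7, 25] [287.9 173.2] [0.5366 0.3378]
or [250, 185, 6, 7, 31] [252.4 187.8] [0.4858 0.3186]
[0.39169524 0.45787577 0.004     ]
[0.37782726 0.22641762 0.004     ]
```

View pics/w_matc.png

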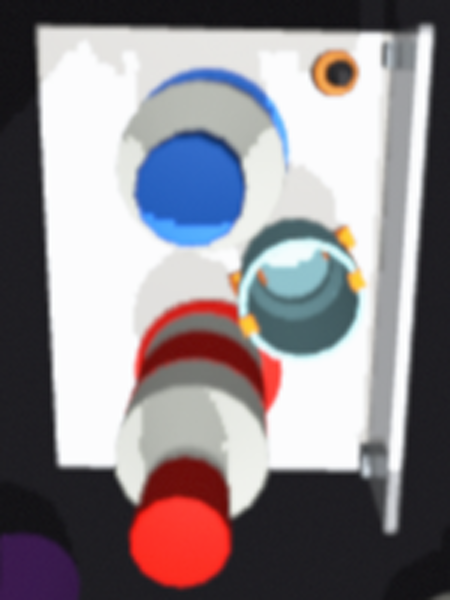

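```bash
cat >> h.py <<'E'
def to(x,y,z,yaw):
    o=get_obs(); c=R.from_quat(o['tool_rot']); a=np.radians(yaw)/2
    t=R.from_quat([np.cos(a),np.sin(a),0,0])
    print('to',np.round(c.inv().apply(np.array([x,y,z])-o['eef_pos'])*1e3,1),np.round((c.inv()*t).as_rotvec(degrees=True),2),'w',round(o['grip_width'],4),'j',np.round(np.degrees(o['joint_pos']),0))
E
python3 - <<'E'
from h import *
for a,b,z in[((284.8,159),(248.1,172.3),.009),((287.9,173.2),(252.4,187.8),.088)]:
    p,q=at_z('wrist',a,z),at_z('wrist',b,z);d=p-q;print((p+q)/2,np.linalg.norm(d),np.degrees(np.arctan2(d[1],d[0])))
to(.471,.397,.25,90)
E
```

```text
[0.50844701 0.34132578 0.009     ] 0.05994941156052513 17.863171913909483
[0.50905186 0.33798199 0.088     ] 0.04907244994645961 20.666854190790893
to [ 36.7 -17.9  54.6] [ 0.53  0.29 -2.31] w 0.0849 j [ 37.  26.  28.  92.  -1. 129.]
```

Emit:
{"api": "jog_arm", "payload": {
  "deltas": [
    [[36,-18,20,0.5,0.3,-2.3,85],[0,0,30,0,0,0,85],[0,0,20,0,0,0,85],[0,0,0,0,0,0,85]]
  ]
}}

```text
clock: 5.45
eef_pos: [0.4735, 0.3921, 0.2366]
tool_rot: [0.71, 0.704, 0.003, 0.001]
ft_force: [-0.6, -1.0, -0.1]
grip_width: 0.0849
```

```bash
python3 -c "
from h import *
a=snap('wrist','w_blue.png');print([(round(d['conf'],2),np.round(d['at']).tolist()) for d in masks_of('bottle_blue','wrist')])
h=cv2.cvtColor(cv2.imread('pics/w_blue.png'),cv2.COLOR_BGR2HSV)
B=((h[...,0]>100)&(h[...,0]<125)&(h[...,1]>150)&(h[...,2]>60)).astype(np.uint8)
k,l,s,c=cv2.connectedComponentsWithStats(B)
for i in range(1,k):
  if s[i,4]>50: print(s[i],c[i],at_z('wrist',c[i],.188))
for du in(-1,0,1):
  print(proj('wrist',(.471+.017*du,.397,.188)),proj('wrist',(.471,.397+.017*du,.188)))
to(.471,.397,.15,90)"
```

```text
[(0.95, [253.0, 178.0]), (0.93, [203.0, 32.0]), (0.62, [228.0, 228.0])]
[221 130  58  29 402] [247.94029851 140.42537313] [0.47209421 0.4424899  0.188     ]
[ 227  170   47   53 1896] [249.73312236 196.58491561] [0.47277504 0.40345956 0.188     ]
[223.31237305 205.63392743] [247.70535648 227.63428389]
[247.34481899 205.34875342] [247.34481899 205.34875342]
[271.35212491 205.06387774] [246.96760853 182.03263479]
to [ 3.3 -4.7 89.8] [ 0.56 -0.43 -0.5 ] w 0.0852 j [ 40.  27.  20.  83.  -0. 130.]
```

Emit:
{"api": "jog_arm", "payload": {
  "deltas": [
    [[6,-3,20,0.5,-0.4,-0.5,85],[0,0,30,0,0,0,85],[0,0,25,0,0,0,85],[0,0,10,0,0,0,85],[0,0,0,0,0,0,85]]
  ]
}}

```text
clock: 6.05
eef_pos: [0.4761, 0.4012, 0.1574]
tool_rot: [0.708, 0.706, 0.006, 0.0]
ft_force: [-0.7, -0.3, -0.1]
grip_width: 0.0847
```

```bash
python3 -c "
from h import *
to(.473,.3995,.15,90)"
```

```text
to [-1.8 -3.2  7.4] [ 0.55 -0.47 -0.11] w 0.0847 j [ 40.  29.  12.  72.   0. 130.]
```

Emit:
{"api": "jog_arm", "payload": {
  "deltas": [
    [[-2,-3,8,0.8,-0.8,0,85],[0,0,0,0,0,0,20],[0,0,0,0,0,0,20],[0,0,0,0,0,0,20],[0,0,0,0,0,0,20]]
  ]
}}

```text
clock: 6.55
eef_pos: [0.4747, 0.401, 0.1531]
tool_rot: [0.708, 0.706, -0.001, 0.0]
ft_force: [0.6, -0.0, -2.4]
grip_width: 0.0329
```

Emit:
{"api": "jog_arm", "payload": {
  "deltas": [
    [[0,0,0,0,0,0,20],[0,0,0,0,0,0,20],[0,0,0,0,0,0,20]]
  ]
}}

```text
clock: 6.85
eef_pos: [0.4747, 0.4008, 0.1531]
tool_rot: [0.708, 0.706, -0.001, 0.001]
ft_force: [0.2, 0.5, -2.1]
grip_width: 0.0326
```

Emit:
{"api": "jog_arm", "payload": {
  "deltas": [
    [[0,0,-15,0,0,0,20],[0,0,-30,0,0,0,20],[0,0,-30,0,0,0,20],[0,0,-30,0,0,0,20],[0,0,0,0,0,0,20]]
  ]
}}

```text
clock: 7.35
eef_pos: [0.4735, 0.3997, 0.2582]
tool_rot: [0.708, 0.706, -0.005, 0.0]
ft_force: [-0.2, 0.7, -1.9]
grip_width: 0.0329
```

Emit:
{"api": "jog_arm", "payload": {
  "deltas": [
    [[0,0,-30,0,0,0,20],[0,0,-35,0,0,0,20],[0,0,-35,0,0,0,20],[0,0,-15,0,0,0,20]]
  ]
}}

```text
clock: 7.75
eef_pos: [0.4725, 0.3989, 0.369]
tool_rot: [0.708, 0.706, -0.012, -0.0]
ft_force: [0.1, 0.1, -1.5]
grip_width: 0.0326
```

Emit:
{"api": "jog_arm", "payload": {
  "deltas": [
    [[-20,0,0,0,0,0,20],[-35,0,0,0,0,0,20],[-45,0,0,0,0,0,20],[-45,0,0,0,0,0,20],[-45,0,0,0,0,0,20]]
  ]
}}

```text
clock: 8.25
eef_pos: [0.473, 0.2101, 0.3656]
tool_rot: [0.704, 0.71, -0.013, -0.001]
ft_force: [0.4, -0.1, -1.2]
grip_width: 0.0328
```

Emit:
{"api": "jog_arm", "payload": {
  "deltas": [
    [[-45,0,0,0,0,0,20],[-45,0,0,0,0,0,20],[-45,0,0,0,0,0,20],[-45,0,0,0,0,0,20],[-45,0,0,0,0,0,20]]
  ]
}}

```text
clock: 8.75
eef_pos: [0.4722, -0.0238, 0.3639]
tool_rot: [0.703, 0.711, -0.016, -0.003]
ft_force: [1.0, 0.7, -2.2]
grip_width: 0.0325
```

Emit:
{"api": "jog_arm", "payload": {
  "deltas": [
    [[-45,0,0,0,0,0,20],[-45,0,0,0,0,0,20],[-45,0,0,0,0,0,20],[-35,0,0,0,0,0,20],[-15,0,0,0,0,0,20]]
  ]
}}

```text
clock: 9.25
eef_pos: [0.4711, -0.2199, 0.3613]
tool_rot: [0.705, 0.709, -0.018, -0.005]
ft_force: [-0.1, -0.0, -2.5]
grip_width: 0.0328
```

```bash
python3 -c "
from h import *
to(.481,-.296,.165,90)"
```

```text
to [-72.7  15.8 197.2] [-1.85  0.99  0.31] w 0.0328 j [-24.  17.  23.  98.  -2.  66.]
```

Emit:
{"api": "jog_arm", "payload": {
  "deltas": [
    [[-35,10,0,-1.8,1,0.3,20],[-33,2,20,0,0,0,20],[0,0,40,0,0,0,20],[0,0,40,0,0,0,20],[0,0,40,0,0,0,20]]
  ]
}}

```text
clock: 9.75
eef_pos: [0.485, -0.297, 0.2174]
tool_rot: [0.71, 0.705, 0.001, 0.004]
ft_force: [0.6, -0.7, -1.9]
grip_width: 0.0326
```

Emit:
{"api": "jog_arm", "payload": {
  "deltas": [
    [[0,0,25,0,0,0,20],[0,0,5,0,0,0,20],[0,0,0,0,0,0,20]]
  ]
}}

```text
clock: 10.05
eef_pos: [0.4792, -0.2942, 0.1762]
tool_rot: [0.71, 0.704, -0.001, -0.004]
ft_force: [-0.2, -0.3, -1.5]
grip_width: 0.0324
```

```bash
python3 -c "
from h import *
to(.481,-.296,.15,90)"
```

```text
to [-1.9  2.1 26.2] [-0.44 -0.29 -0.48] w 0.0324 j [-32.  23.   5.  72.   0.  59.]
```

Emit:
{"api": "jog_arm", "payload": {
  "deltas": [
    [[-2,2,12,-0.4,-0.3,-0.5,20],[0,0,8,0,0,0,20],[0,0,3,0,0,0,20],[0,0,3,0,0,0,20],[0,0,0,0,0,0,20]]
  ]
}}

```text
clock: 10.55
eef_pos: [0.4843, -0.2977, 0.1548]
tool_rot: [0.707, 0.707, 0.001, 0.004]
ft_force: [-0.0, 0.5, -1.5]
grip_width: 0.0325
```

Emit:
{"api": "jog_arm", "payload": {
  "deltas": [
    [[0,0,3,0,0,0,20],[0,0,2,0,0,0,20],[0,0,2,0,0,0,20],[0,0,0,0,0,0,20]]
  ]
}}

```text
clock: 10.95
eef_pos: [0.4853, -0.2981, 0.149]
tool_rot: [0.707, 0.707, 0.001, 0.006]
ft_force: [0.3, -0.4, -2.6]
grip_width: 0.0332
```

Emit:
{"api": "jog_arm", "payload": {
  "deltas": [
    [[0,0,2,0,0,0,20],[0,0,0,0,0,0,20]]
  ]
}}

```text
clock: 11.15
eef_pos: [0.4858, -0.2991, 0.1491]
tool_rot: [0.707, 0.707, 0.001, 0.007]
ft_force: [-0.4, 0.8, -1.9]
grip_width: 0.0325
```

Emit:
{"api": "jog_arm", "payload": {
  "deltas": [
    [[0,0,1.5,0,0,0,20],[0,0,0,0,0,0,20]]
  ]
}}

```text
clock: 11.35
eef_pos: [0.4862, -0.2997, 0.1487]
tool_rot: [0.707, 0.707, 0.001, 0.009]
ft_force: [-0.4, -0.6, -1.4]
grip_width: 0.0325
```

Emit:
{"api": "jog_arm", "payload": {
  "deltas": [
    [[0,0,4,0,-0.5,0,20],[0,0,0,0,0,0,20]]
  ]
}}

```text
clock: 11.55
eef_pos: [0.4868, -0.3012, 0.1495]
tool_rot: [0.707, 0.707, -0.003, 0.015]
ft_force: [0.8, -0.6, -2.2]
grip_width: 0.0327
```

```bash
python3 -c "
from h import *
to(.486,-.299,.151,90);o=get_obs();print(o['ft_force'],o['tau'])
a=snap('side');cv2.imwrite('pics/s1.png',cv2.resize(a[60:200,220:400,::-1],None,fx=4,fy=4))"
```

```text
to [ 2.2 -0.8 -1.6] [ 0.98  1.4  -0.03] w 0.0327 j [-31.  23.   1.  66.  -1.  59.]
[ 0.83523323 -0.5724564  -2.16824558] [-7.47492397e-02 -4.60756016e+01  2.54772270e+01 -1.11797266e-01
 -6.86657033e-02  1.19228513e-02]
```

View pics/s1.png

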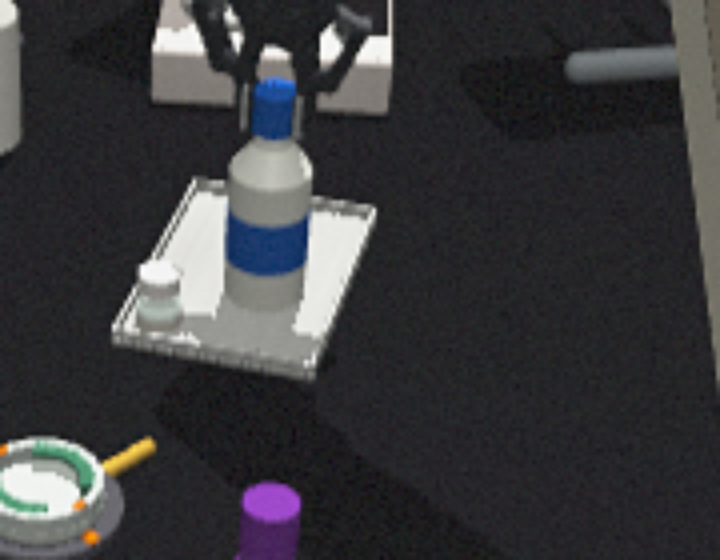

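The side crop shows the blue bottle in the tray at about (287,130) of the full picture, with a slight lean and the jar clear of it. I'll level it, then release.

Emit:
{"api": "jog_arm", "payload": {
  "deltas": [
    [[2,0,0,1,1.4,0,20],[0,0,0,0,0,0,20],[0,0,0,0,0,0,20]]
  ]
}}

```text
clock: 11.9
eef_pos: [0.4871, -0.2993, 0.1488]
tool_rot: [0.707, 0.707, -0.0, -0.0]
ft_force: [-1.0, 1.1, 4.2]
grip_width: 0.0328
```

Emit:
{"api": "jog_arm", "payload": {
  "deltas": [
    [[0,0,2,0,0,0,20],[0,0,0,0,0,0,20],[0,0,0,0,0,0,20]]
  ]
}}

```text
clock: 12.2
eef_pos: [0.4871, -0.2997, 0.1488]
tool_rot: [0.707, 0.707, -0.0, 0.002]
ft_force: [0.1, -0.7, -0.1]
grip_width: 0.0326
```

Emit:
{"api": "jog_arm", "payload": {
  "deltas": [
    [[0,0,0,0,0,0,80],[0,0,0,0,0,0,80],[0,0,0,0,0,0,80],[0,0,-20,0,0,0,80],[0,0,-30,0,0,0,80]]
  ]
}}

```text
clock: 12.7
eef_pos: [0.4843, -0.2977, 0.1935]
tool_rot: [0.707, 0.707, -0.002, -0.004]
ft_force: [1.0, -0.1, -0.2]
grip_width: 0.0798
```

Emit:
{"api": "jog_arm", "payload": {
  "deltas": [
    [[20,0,-45,0,0,0,85],[49,-2,-30,0,0,0,85],[49,-2,0,0,0,0,85],[49,-2,0,0,0,0,85],[49,-2,0,0,0,0,85]]
  ]
}}

```text
clock: 13.2
eef_pos: [0.481, -0.0878, 0.2723]
tool_rot: [0.712, 0.702, 0.001, 0.001]
ft_force: [1.8, 0.6, -0.1]
grip_width: 0.0853
```

Emit:
{"api": "jog_arm", "payload": {
  "deltas": [
    [[49,-2,0,0,0,0,85],[49,-2,0,0,0,0,85],[49,-2,0,0,0,0,85],[49,-2,0,0,0,0,85],[49,-2,0,0,0,0,85]]
  ]
}}

```text
clock: 13.7
eef_pos: [0.4733, 0.1627, 0.2735]
tool_rot: [0.712, 0.702, 0.003, 0.003]
ft_force: [1.3, 0.1, 0.3]
grip_width: 0.085
```

Emit:
{"api": "jog_arm", "payload": {
  "deltas": [
    [[49,-2,0,0,0,0,85],[45,-2,0,0,0,0,85],[25,-2,0,0,0,0,85],[5,0,0,0,0,0,85],[0,0,0,0,0,0,85]]
  ]
}}

```text
clock: 14.2
eef_pos: [0.4669, 0.2975, 0.2725]
tool_rot: [0.709, 0.706, 0.004, 0.003]
ft_force: [-0.7, -0.1, -0.2]
grip_width: 0.0845
```

```bash
python3 -c "
from h import *
to(.4607,.2835,.22,90)"
```

```text
to [-14.1  -6.6  52.4] [ 0.5  -0.07 -0.25] w 0.0845 j [ 33.  19.  13.  84.  -0. 123.]
```

Emit:
{"api": "jog_arm", "payload": {
  "deltas": [
    [[-14,-6,30,0.5,0,-0.3,85],[0,0,20,0,0,0,85],[0,0,0,0,0,0,85]]
  ]
}}

```text
clock: 14.5
eef_pos: [0.462, 0.2805, 0.222]
tool_rot: [0.708, 0.707, 0.001, 0.0]
ft_force: [0.1, 0.4, 0.7]
grip_width: 0.0847
```

```bash
python3 -c "
from h import *
a=snap('wrist','w_red.png')
h=cv2.cvtColor(cv2.imread('pics/w_red.png'),cv2.COLOR_BGR2HSV)
B=(((h[...,0]<6)|(h[...,0]>174))&(h[...,1]>150)&(h[...,2]>60)).astype(np.uint8)
k,l,s,c=cv2.connectedComponentsWithStats(B)
for i in range(1,k):
  if s[i,4]>50: print(s[i],c[i])
for du in(-1,0,1):
  print(proj('wrist',(.4607+.017*du,.2835,.188)),proj('wrist',(.4607,.2835+.017*du,.188)))
to(.4607,.2835,.153,90)"
```

```text
[224 134  62  35 609] [257.4909688  146.09359606]
[ 226  179   53   61 2400] [251.87708333 210.09333333]
[224.57212119 214.67811169] [250.72355461 238.39873434]
[250.58767345 214.59236681] [250.58767345 214.59236681]
[276.59321441 214.50665493] [250.44483223 189.56659591]
to [ 2.8 -2.  70.3] [ 0.2  -0.09 -0.1 ] w 0.085 j [ 31.  18.   5.  77.  -0. 121.]
```

Emit:
{"api": "jog_arm", "payload": {
  "deltas": [
    [[2,-1,25,0,0,0,85],[0,0,30,0,0,0,85],[0,0,12,0,0,0,85],[0,0,3,0,0,0,85],[0,0,0,0,0,0,85]]
  ]
}}

```text
clock: 15.05
eef_pos: [0.4671, 0.2812, 0.1594]
tool_rot: [0.71, 0.704, 0.008, 0.002]
ft_force: [-0.3, 0.6, 0.3]
grip_width: 0.0853
```

```bash
python3 -c "
from h import *
to(.462,.2825,.153,90)"
```

```text
to [ 1.2 -5.2  6.3] [ 0.81 -0.41 -0.46] w 0.0853 j [ 31.  20.  -1.  67.  -0. 122.]
```

Emit:
{"api": "jog_arm", "payload": {
  "deltas": [
    [[1,-5,6,1,-0.5,-0.5,85],[0,0,0,0,0,0,20],[0,0,0,0,0,0,20],[0,0,0,0,0,0,20],[0,0,0,0,0,0,20]]
  ]
}}

```text
clock: 15.55
eef_pos: [0.4641, 0.2839, 0.1575]
tool_rot: [0.707, 0.708, 0.001, -0.0]
ft_force: [0.6, -0.8, -1.0]
grip_width: 0.0326
```

Emit:
{"api": "jog_arm", "payload": {
  "deltas": [
    [[0,0,0,0,0,0,20],[0,0,0,0,0,0,20]]
  ]
}}

```text
clock: 15.75
eef_pos: [0.4639, 0.2839, 0.1574]
tool_rot: [0.706, 0.708, 0.001, -0.0]
ft_force: [-1.0, -0.2, 0.2]
grip_width: 0.0324
```

Emit:
{"api": "jog_arm", "payload": {
  "deltas": [
    [[0,0,-15,0,0,0,20],[0,0,-30,0,0,0,20],[0,0,-35,0,0,0,20],[0,0,-35,0,0,0,20],[0,0,-15,0,0,0,20]]
  ]
}}

```text
clock: 16.25
eef_pos: [0.4611, 0.2818, 0.2861]
tool_rot: [0.707, 0.708, -0.006, -0.002]
ft_force: [0.2, 0.4, -1.2]
grip_width: 0.0324
```

Emit:
{"api": "jog_arm", "payload": {
  "deltas": [
    [[-20,0,-35,0,0,0,20],[-35,0,-35,0,0,0,20],[-45,0,-15,0,0,0,20],[-45,2,0,0,0,0,20],[-45,3,0,0,0,0,20]]
  ]
}}

```text
clock: 16.75
eef_pos: [0.4687, 0.0921, 0.3765]
tool_rot: [0.702, 0.712, -0.004, -0.0]
ft_force: [1.2, -0.4, -1.4]
grip_width: 0.0325
```

Emit:
{"api": "jog_arm", "payload": {
  "deltas": [
    [[-45,3,0,0,0,0,20],[-45,3,0,0,0,0,20],[-45,3,0,0,0,0,20],[-45,3,0,0,0,0,20],[-45,3,0,0,0,0,20]]
  ]
}}

```text
clock: 17.25
eef_pos: [0.4857, -0.1416, 0.378]
tool_rot: [0.702, 0.712, -0.003, 0.001]
ft_force: [-0.3, 0.6, -0.4]
grip_width: 0.0327
```

```bash
python3 -c "
from h import *
to(.496,-.395,.16,90)"
```

```text
to [-252.5    7.2  219.2] [-0.18  0.28  0.87] w 0.0327 j [-16.  14.  22.  98.  -0.  73.]
```

Emit:
{"api": "jog_arm", "payload": {
  "deltas": [
    [[-45,1,0,0,0,0.9,20],[-48,2,0,0,0,0,20],[-48,2,0,0,0,0,20],[-45,2,0,0,0,0,20],[-35,0,0,0,0,0,20]]
  ]
}}

```text
clock: 17.75
eef_pos: [0.4913, -0.3732, 0.3771]
tool_rot: [0.708, 0.706, -0.003, -0.0]
ft_force: [1.0, 0.6, -1.3]
grip_width: 0.0323
```

Emit:
{"api": "jog_arm", "payload": {
  "deltas": [
    [[-18,0,0,0,0,0,20],[0,0,0,0,0,0,20]]
  ]
}}

```text
clock: 17.95
eef_pos: [0.4897, -0.3976, 0.3735]
tool_rot: [0.711, 0.703, -0.004, -0.002]
ft_force: [0.1, 0.8, -2.0]
grip_width: 0.0327
```

```bash
python3 -c "
from h import *
to(.496,-.395,.158,90)"
```

```text
to [  3.2   8.  215.5] [-0.46  0.15 -0.59] w 0.0327 j [-39.  32.  48. 107.  -0.  52.]
```

Emit:
{"api": "jog_arm", "payload": {
  "deltas": [
    [[2,5,30,-0.5,0,-0.6,20],[0,0,40,0,0,0,20],[0,0,40,0,0,0,20],[0,0,40,0,0,0,20],[0,0,30,0,0,0,20]]
  ]
}}

```text
clock: 18.45
eef_pos: [0.4978, -0.3957, 0.1928]
tool_rot: [0.707, 0.707, 0.001, 0.007]
ft_force: [0.3, -0.5, -1.5]
grip_width: 0.0325
```

Emit:
{"api": "jog_arm", "payload": {
  "deltas": [
    [[0,0,10,0,0,0,20],[0,0,0,0,0,0,20]]
  ]
}}

```text
clock: 18.65
eef_pos: [0.4953, -0.3916, 0.1772]
tool_rot: [0.706, 0.708, 0.001, 0.002]
ft_force: [0.9, -0.4, -1.6]
grip_width: 0.0323
```

```bash
python3 -c "
from h import *
to(.496,-.395,.155,90)"
```

```text
to [-3.3  0.6 22.2] [0.17 0.08 0.17] w 0.0323 j [-38.  30.  16.  76.   0.  51.]
```

Emit:
{"api": "jog_arm", "payload": {
  "deltas": [
    [[-3,0,10,0,0,0,20],[0,0,8,0,0,0,20],[0,0,4,0,0,0,20],[0,0,0,0,0,0,20]]
  ]
}}

```text
clock: 19.05
eef_pos: [0.4984, -0.3963, 0.1591]
tool_rot: [0.706, 0.708, 0.001, 0.006]
ft_force: [-0.3, -1.2, -1.5]
grip_width: 0.0326
```

```bash
python3 -c "
from h import *
to(.496,-.395,.1534,90)"
```

```text
to [ 1.3 -2.5  5.7] [0.59 0.41 0.22] w 0.0326 j [-39.  31.  15.  73.   0.  51.]
```

Emit:
{"api": "jog_arm", "payload": {
  "deltas": [
    [[0,0,3,0.5,0.4,0.2,20],[0,0,3,0.2,0.2,0,20],[0,0,0,0,0,0,20]]
  ]
}}

```text
clock: 19.35
eef_pos: [0.4993, -0.3972, 0.1546]
tool_rot: [0.707, 0.707, 0.001, -0.001]
ft_force: [0.0, 0.1, -1.4]
grip_width: 0.0325
```

Emit:
{"api": "jog_arm", "payload": {
  "deltas": [
    [[0,0,2,0.2,0.2,0,20],[0,0,0,0.3,0.3,0,20],[0,0,0,0,0,0,20]]
  ]
}}

```text
clock: 19.65
eef_pos: [0.5, -0.3979, 0.1538]
tool_rot: [0.707, 0.707, 0.001, -0.006]
ft_force: [0.4, 0.1, -1.3]
grip_width: 0.0325
```

Emit:
{"api": "jog_arm", "payload": {
  "deltas": [
    [[0,0,2,-0.4,-0.4,0,20],[0,0,0,0,0,0,20],[0,0,0,0,0,0,20]]
  ]
}}

```text
clock: 19.95
eef_pos: [0.4996, -0.3983, 0.154]
tool_rot: [0.707, 0.707, 0.0, -0.0]
ft_force: [0.5, -0.1, -1.7]
grip_width: 0.0323
```

```bash
python3 -c "
from h import *
to(.5,-.398,.1534,90);print(get_obs()['ft_force'])"
```

```text
to [0.3 0.4 0.6] [ 0.02 -0.03 -0.04] w 0.0323 j [-39.  32.  16.  74.   0.  51.]
[ 0.45153258 -0.10384971 -1.73482157]
```

Emit:
{"api": "jog_arm", "payload": {
  "deltas": [
    [[0,0,0,0,0,0,80],[0,0,0,0,0,0,80],[0,0,0,0,0,0,80],[0,0,-20,0,0,0,80],[0,0,-40,0,0,0,85]]
  ]
}}

```text
clock: 20.45
eef_pos: [0.4969, -0.396, 0.2075]
tool_rot: [0.707, 0.707, -0.0, -0.007]
ft_force: [0.3, 0.1, 0.3]
grip_width: 0.0848
```

Emit:
{"api": "jog_arm", "payload": {
  "deltas": [
    [[0,0,-45,0,0,-8,85],[0,0,-30,0,0,-8,85],[0,0,0,0,0,-8,85],[0,0,0,0,0,-8,85],[0,0,0,0,0,-8,85]]
  ]
}}

```text
clock: 20.95
eef_pos: [0.5, -0.3983, 0.2931]
tool_rot: [0.41, 0.912, 0.001, -0.0]
ft_force: [0.8, -0.1, 1.4]
grip_width: 0.0844
```

Emit:
{"api": "jog_arm", "payload": {
  "deltas": [
    [[0,0,0,0,0,-8,85],[0,0,0,0,0,-8,85],[0,0,0,0,0,-8,85],[0,0,0,0,0,-8,85],[0,0,0,0,0,-8,85]]
  ]
}}

```text
clock: 21.45
eef_pos: [0.5007, -0.3986, 0.2935]
tool_rot: [0.059, 0.998, 0.0, 0.001]
ft_force: [0.1, 0.5, 0.5]
grip_width: 0.0849
```

```bash
python3 -c "
from h import *
to(.49,.335,.28,177)
snap('top');print([(n,round(d['conf'],2),np.round(d['at']).tolist()) for n in('bottle_red','bottle_blue') for d in masks_of(n,'top')])
print(proj('top',(.487,-.30,.14)),proj('top',(.4996,-.3983,.14)))"
```

```text
to [ 96.6 727.3  13.7] [ 0.02  0.08 -3.72] w 0.0849 j [-39.  30.  34.  93.   0. -32.]
[('bottle_red', 0.94, [224.0, 235.0]), ('bottle_red', 0.78, [400.0, 189.0]), ('bottle_blue', 0.61, [371.0, 194.0]), ('bottle_blue', 0.58, [110.0, 212.0])]
[375.61999754 190.37735884] [408.10911144 186.16072145]
```

Emit:
{"api": "jog_arm", "payload": {
  "deltas": [
    [[0,20,0,0,0,-3.7,85],[0,45,0,0,0,0,85],[0,49,0,0,0,0,85],[0,49,0,0,0,0,85],[0,49,0,0,0,0,85]]
  ]
}}

```text
clock: 22.1
eef_pos: [0.5165, -0.1881, 0.2907]
tool_rot: [0.044, 0.999, -0.0, 0.001]
ft_force: [1.5, -0.3, -1.0]
grip_width: 0.0848
```

Emit:
{"api": "jog_arm", "payload": {
  "deltas": [
    [[0,49,0,0,0,0,85],[0,49,0,0,0,0,85],[0,49,0,0,0,0,85],[0,49,0,0,0,0,85],[0,49,0,0,0,0,85]]
  ]
}}

```text
clock: 22.6
eef_pos: [0.5389, 0.0613, 0.2919]
tool_rot: [0.054, 0.999, -0.0, 0.002]
ft_force: [1.5, -0.0, 0.2]
grip_width: 0.0849
```

Emit:
{"api": "jog_arm", "payload": {
  "deltas": [
    [[3,49,0,0,0,0,85],[3,49,0,0,0,0,85],[3,49,0,0,0,0,85],[3,45,0,0,0,0,85],[3,25,0,0,0,0,85]]
  ]
}}

```text
clock: 23.1
eef_pos: [0.5474, 0.2875, 0.2922]
tool_rot: [0.06, 0.998, 0.001, 0.004]
ft_force: [0.4, -0.5, -0.0]
grip_width: 0.085
```

```bash
python3 -c "
from h import *
to(.49,.335,.25,177)"
```

```text
to [63.  40.2 41.8] [ 0.07  0.44 -3.89] w 0.085 j [28. 27. 28. 91. -0. 35.]
```

Emit:
{"api": "jog_arm", "payload": {
  "deltas": [
    [[32,20,10,0,0.4,-3.9,85],[30,20,20,0,0,0,85],[0,0,10,0,0,0,85],[0,0,0,0,0,0,85]]
  ]
}}

```text
clock: 23.5
eef_pos: [0.487, 0.3401, 0.2491]
tool_rot: [0.027, 1.0, 0.001, 0.001]
ft_force: [-0.5, -0.2, 0.3]
grip_width: 0.0852
```

```bash
python3 -c "
from h import *
to(.509,.338,.1,177)
a=snap('wrist','w_f.png')
print([(round(d['conf'],2),np.round(d['at']).tolist()) for d in masks_of('funnel','wrist')])
h=cv2.cvtColor(cv2.imread('pics/w_f.png'),cv2.COLOR_BGR2HSV)
def comps(m,z,n):
    k,l,s,c=cv2.connectedComponentsWithStats(m.astype(np.uint8))
    for i in range(1,k):
        if s[i,4]>8: print(n,s[i].tolist(),c[i].round(1),at_z('wrist',c[i],z)[:2].round(4))
comps((h[...,0]>12)&(h[...,0]<28)&(h[...,1]>120)&(h[...,2]>150),.088,'or')
comps(((h[...,0]<6)|(h[...,0]>174))&(h[...,1]>150)&(h[...,2]>60),.008,'red')
comps((h[...,0]>100)&(h[...,0]<125)&(h[...,1]>150)&(h[...,2]>60),.008,'blue')
print(proj('wrist',(.509,.338,.094)))
"
```

```text
to [-21.9  -1.3 149.1] [ 0.12  0.05 -0.1 ] w 0.0852 j [35. 24. 18. 83.  0. 38.]
[(0.68, [252.0, 189.0])]
or [242, 155, 9, 10, 64] [246.2 159.2] [0.4707 0.333 ]
or [243, 174, 6, 7, 30] [245.5 176.8] [0.4898 0.331 ]
or [27, 181, 9, 9, 58] [ 30.8 185.3] [0.4861 0.0975]
or [318, 188, 15, 13, 73] [323.4 192.2] [0.512  0.4154]
or [14, 195, 7, 5, 28] [ 17.1 196.8] [0.4982 0.0789]
or [261, 213, 8, 8, 39] [264.1 216.7] [0.5371 0.349 ]
or [4, 247, 6, 5, 23] [  6.5 249.1] [0.5602 0.0486]
or [60, 376, 13, 8, 84] [ 66.3 379.9] [0.7579 0.0711]
red [180, 117, 58, 58, 2685] [208.6 145.4] [0.4636 0.2819]
blue [267, 117, 59, 58, 2669] [296.1 145.5] [0.4703 0.3976]
[252.9528018  194.99537154]
```

View pics/w_f.png

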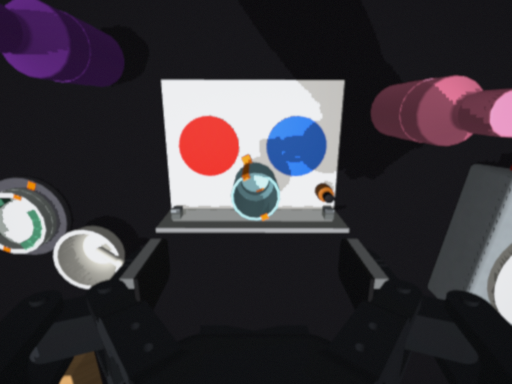

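The picture shows both discs free: red at (208,145), blue at (296,145). The funnel rim is at (256,196) in front of the panel, with its stripes at (246,160–177) and (264,217), and the vial is at (325,192). Now the funnel.

Emit:
{"api": "jog_arm", "payload": {
  "deltas": [
    [[-23,1,20,0,0,0,85],[0,0,35,0,0,0,85],[0,0,40,0,0,0,85],[0,0,30,0,0,0,85],[0,0,0,0,0,0,85]]
  ]
}}

```text
clock: 24.1
eef_pos: [0.5232, 0.3377, 0.1304]
tool_rot: [0.035, 0.999, 0.006, 0.009]
ft_force: [-0.1, 0.2, -0.5]
grip_width: 0.0846
```

```bash
python3 -c "
from h import *
to(.510,.340,.052,177)"
```

```text
to [14.7  0.3 78.2] [ 0.75  1.01 -1.02] w 0.0846 j [33. 30.  9. 68.  0. 37.]
```

Emit:
{"api": "jog_arm", "payload": {
  "deltas": [
    [[15,0,15,0.7,1,-1,85],[2,0,20,0,0,0,85],[2,0,15,0,0,0,85],[0,0,5,0,0,0,85],[0,0,0,0,0,0,85]]
  ]
}}

```text
clock: 24.6
eef_pos: [0.5144, 0.3388, 0.0848]
tool_rot: [0.032, 0.999, 0.005, 0.007]
ft_force: [0.5, -0.3, -0.1]
grip_width: 0.085
```

```bash
python3 -c "
from h import *
to(.510,.340,.052,177)"
```

```text
to [ 4.8  0.6 32.7] [ 0.54  0.76 -0.64] w 0.085 j [33. 31.  4. 62. -0. 37.]
```

Emit:
{"api": "jog_arm", "payload": {
  "deltas": [
    [[5,1,12,0.6,0.8,-0.7,85],[3,0,12,0.3,0.4,0,85],[3,0,6,0.2,0.3,0,85],[0,0,2,0,0,0,85],[0,0,0,0,0,0,85]]
  ]
}}

```text
clock: 25.1
eef_pos: [0.5059, 0.3418, 0.0544]
tool_rot: [0.026, 1.0, -0.004, -0.005]
ft_force: [0.4, -0.7, 0.2]
grip_width: 0.0853
```

```bash
python3 -c "
from h import *
to(.510,.340,.052,177)"
```

```text
to [-4.2 -1.6  2.3] [-0.42 -0.56  0.03] w 0.0853 j [34. 34.  3. 60. -0. 37.]
```

Emit:
{"api": "jog_arm", "payload": {
  "deltas": [
    [[-4,-2,2,-0.5,-0.6,0,85],[0,0,0,0,0,0,85]]
  ]
}}

```text
clock: 25.3
eef_pos: [0.5101, 0.3396, 0.0522]
tool_rot: [0.026, 1.0, 0.001, 0.001]
ft_force: [-0.1, 0.6, 0.8]
grip_width: 0.085
```

```bash
python3 -c "
from h import *
to(.510,.340,.052,177)"
```

```text
to [0.1 0.4 0.2] [0.11 0.1  0.05] w 0.085 j [34. 33.  2. 59.  0. 37.]
```

Emit:
{"api": "jog_arm", "payload": {
  "deltas": [
    [[0,0,0,0,0,0,40],[0,0,0,0,0,0,40],[0,0,0,0,0,0,40],[0,0,0,0,0,0,40],[0,0,0,0,0,0,40]]
  ]
}}

```text
clock: 25.8
eef_pos: [0.5107, 0.3397, 0.0534]
tool_rot: [0.026, 1.0, 0.002, 0.002]
ft_force: [-0.8, 0.6, -0.2]
grip_width: 0.0513
```

Emit:
{"api": "jog_arm", "payload": {
  "deltas": [
    [[0,0,-15,0,0,0,40],[0,0,-30,0,0,0,40],[0,0,-35,0,0,0,40],[0,0,-30,0,0,0,40],[0,0,0,0,0,0,40]]
  ]
}}

```text
clock: 26.3
eef_pos: [0.508, 0.338, 0.1632]
tool_rot: [0.026, 1.0, -0.001, -0.002]
ft_force: [0.8, 0.5, -0.2]
grip_width: 0.0514
```

```bash
python3 -c "
from h import *
to(.51,.338,.2,177)
a=snap('wrist','w_g.png')
cv2.imwrite('pics/w_gc.png',cv2.resize(a[130:384,150:360,::-1],None,fx=2.3,fy=2.3))
b=snap('side');print([(round(d['conf'],2),np.round(d['at']).tolist()) for d in masks_of('funnel','side')])"
```

```text
to [ -1.8   0.  -36.8] [-0.13 -0.22  0.03] w 0.0514 j [34. 28. 12. 73.  0. 37.]
[(0.97, [192.0, 232.0])]
```

View pics/w_gc.png

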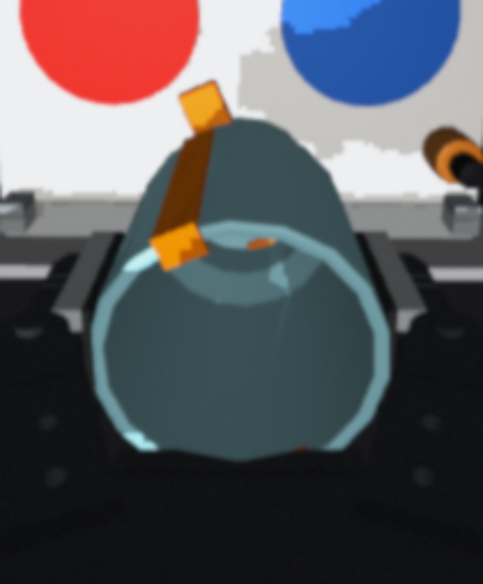

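```bash
python3 -c "
from h import *
o=get_obs();z=o['eef_pos'][2];c=R.from_quat(o['tool_rot'])
def T(u,zz): return (c.inv().apply(at_z('wrist',u,zz)-o['eef_pos'])*1e3).round(1)
k=lambda x,y:(x/2.3+150,y/2.3+130)
print('rim',T(k(230,220),z+.0406),T(k(92,355),z+.0406),T(k(391,350),z+.0406))
print('lug',T(k(203,105),z-.0434),T(k(197,87),z-.0434), 'stripe',T(k(180,232),z+.0406))
"
```

```text
rim [ 27.6  -2.  -40.3] [  2.1 -26.3 -40.4] [  3.3  25.9 -40.8]
lug [ 27.4 -10.7  43.8] [ 32.6 -12.4  43.9] stripe [ 25.4 -10.3 -40.2]
```

Emit:
{"api": "jog_arm", "payload": {
  "deltas": [
    [[-5,-20,-30,0,0,0,40],[-12,-40,-10,0,0,0,40],[-15,-45,0,0,0,0,40],[-15,-45,0,0,0,0,40],[-15,-45,0,0,0,0,40]]
  ]
}}

```text
clock: 26.95
eef_pos: [0.5529, 0.1374, 0.1875]
tool_rot: [0.019, 1.0, -0.008, -0.015]
ft_force: [0.0, 0.4, -1.1]
grip_width: 0.0515
```

Emit:
{"api": "jog_arm", "payload": {
  "deltas": [
    [[-15,-45,0,0,0,0,40],[-12,-45,0,0,0,0,40],[-12,-45,0,0,0,0,40],[-5,-35,0,0,0,0,40],[0,-15,0,0,0,0,40]]
  ]
}}

```text
clock: 27.45
eef_pos: [0.5855, -0.061, 0.1766]
tool_rot: [0.021, 0.999, -0.008, -0.025]
ft_force: [-0.0, -0.5, -0.7]
grip_width: 0.0517
```

Emit:
{"api": "jog_arm", "payload": {
  "deltas": [
    [[0,0,0,0,0,8,40],[0,0,0,0,0,8,40],[0,0,0,0,0,8,40],[0,0,0,0,0,8,40],[0,0,0,0,0,8,40]]
  ]
}}

```text
clock: 27.95
eef_pos: [0.5792, -0.0621, 0.1662]
tool_rot: [0.376, 0.926, -0.019, -0.03]
ft_force: [-0.2, -0.1, -1.7]
grip_width: 0.0513
```

```bash
python3 -c "
from h import *
to(.605,-.048,.2,132.9)"
```

```text
to [ -7.3  26.1 -35.7] [-3.31 -2.28  2.9 ] w 0.0513 j [-6. 28. 11. 77. -1. 39.]
```

Emit:
{"api": "jog_arm", "payload": {
  "deltas": [
    [[-4,13,-20,-3,-2,3,40],[-4,13,-16,0,0,0,40],[0,0,0,0,0,0,40],[0,0,0,0,0,0,40]]
  ]
}}

```text
clock: 28.35
eef_pos: [0.6001, -0.0457, 0.1933]
tool_rot: [0.401, 0.916, -0.003, -0.011]
ft_force: [1.0, 0.4, -1.2]
grip_width: 0.0516
```

Run:
```python
from h import *
to(.548,.014,.2,132.9)
u=proj('wrist',(.548,.014,.034));print(u)
A=snap('wrist','w_b2.png')[:,:,::-1].copy()
x0,y0=int(max(u[0]-100,0)),int(max(u[1]-100,0));a=A[y0:y0+200,x0:x0+200]
h=cv2.cvtColor(a,cv2.COLOR_BGR2HSV)
def W(p,z): return at_z('wrist',np.array(p)+[x0,y0],z)[:2]
g=((h[...,0]>65)&(h[...,0]<95)&(h[...,1]>70)&(h[...,2]>80)).astype(np.uint8)
o=((h[...,0]>10)&(h[...,0]<28)&(h[...,1]>120)&(h[...,2]>120)).astype(np.uint8)
for m,n in((g,'g'),(o,'o')):
    k,l,s,c=cv2.connectedComponentsWithStats(m)
    print(n,[(s[i,4],c[i].round(1),W(c[i],.034).round(4)) for i in range(1,k) if s[i,4]>12])
cv2.imwrite('pics/w_b2c.png',cv2.resize(a,None,fx=3,fy=3,interpolation=cv2.INTER_CUBIC));print(x0,y0)
```

```text
to [79.4  2.1 -5.4] [-0.81 -0.98 -0.18] w 0.0516 j [-4. 27. 14. 78.  0. 43.]
[258.40791244 100.70158412]
g [(np.int32(715), array([127. ,  88.6]), array([0.5595, 0.0402])), (np.int32(640), array([ 74.6, 110. ]), array([ 0.535 , -0.0101])), (np.int32(36), array([ 87.8, 190.6]), array([ 0.6013, -0.0634])), (np.int32(106), array([105. , 193.1]), array([ 0.6169, -0.0527]))]
o [(np.int32(164), array([83.7, 54.8]), array([0.5075, 0.034 ])), (np.int32(477), array([ 32.2, 129.2]), array([ 0.5155, -0.0539])), (np.int32(142), array([116.1, 143.3]), array([ 0.5886, -0.0058])), (np.int32(348), array([ 80.6, 176.6]), array([ 0.5852, -0.0572]))]
158 0
```

View pics/w_b2c.png

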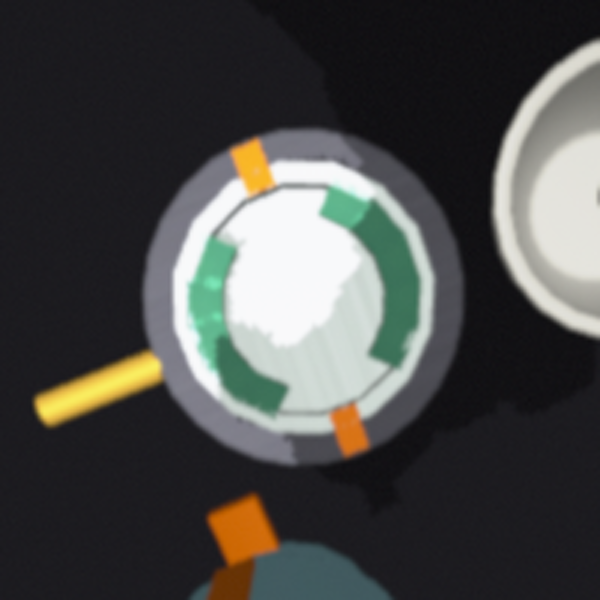

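Emit:
{"api": "jog_arm", "payload": {
  "deltas": [
    [[27,1,0,-0.8,-1,-0.2,40],[28,1,20,0,0,0,40],[24,0,30,0,0,0,40],[0,0,20,0,0,0,40],[0,0,0,0,0,0,40]]
  ]
}}

```text
clock: 28.9
eef_pos: [0.5407, 0.0146, 0.1155]
tool_rot: [0.4, 0.917, -0.002, -0.004]
ft_force: [-0.8, -1.1, -1.3]
grip_width: 0.0516
```

```bash
python3 -c "
from h import *
to(.5482,.0142,.1,132.9)"
```

```text
to [-5.5  5.3 15.4] [-0.4  -0.33 -0.01] w 0.0516 j [ 2. 23. -4. 63. -0. 49.]
```

Emit:
{"api": "jog_arm", "payload": {
  "deltas": [
    [[-5,5,7,-0.4,-0.3,0,40],[0,0,6,0,0,0,40],[0,0,0,0,0,0,40]]
  ]
}}

```text
clock: 29.2
eef_pos: [0.5485, 0.0137, 0.1019]
tool_rot: [0.4, 0.917, 0.0, 0.0]
ft_force: [-0.1, 1.0, -0.7]
grip_width: 0.0516
```

```bash
python3 -c "
from h import *
to(.5482,.0142,.09,132.9)"
```

```text
to [ 0.6  0.1 11.9] [ 0.02 -0.   -0.06] w 0.0516 j [ 1. 24. -5. 61.  0. 49.]
```

Emit:
{"api": "jog_arm", "payload": {
  "deltas": [
    [[0.5,0,5,0,0,0,40],[0,0,5,0,0,0,40],[0,0,2,0,0,0,40],[0,0,0,0,0,0,40]]
  ]
}}

```text
clock: 29.6
eef_pos: [0.5504, 0.0132, 0.0904]
tool_rot: [0.401, 0.916, 0.001, 0.002]
ft_force: [-0.2, -0.8, -1.5]
grip_width: 0.0515
```

```bash
python3 -c "
from h import *
to(.5482,.0142,.069,132.9)"
```

```text
to [ 2.3 -1.  21.4] [ 0.18  0.14 -0.16] w 0.0515 j [ 1. 25. -6. 59.  0. 49.]
```

Emit:
{"api": "jog_arm", "payload": {
  "deltas": [
    [[2.5,-1,4,0.2,0.1,-0.2,40],[1,-0.5,4,0,0,0,40],[0.5,0,2,0,0,0,40],[0,0,0,0,0,0,40]]
  ]
}}

```text
clock: 30.0
eef_pos: [0.5463, 0.0153, 0.0799]
tool_rot: [0.399, 0.917, -0.0, 0.0]
ft_force: [-0.5, -0.0, -1.4]
grip_width: 0.0515
```

```bash
python3 -c "
from h import *
to(.5482,.0142,.069,132.9)"
```

```text
to [-2.1  0.6 10.9] [-0.01  0.05  0.07] w 0.0515 j [ 2. 25. -7. 58. -0. 49.]
```

Emit:
{"api": "jog_arm", "payload": {
  "deltas": [
    [[-1.5,0.5,4,0,0,0,40],[0,0,3,0,0,0,40],[0,0,0,0,0,0,40]]
  ]
}}

```text
clock: 30.3
eef_pos: [0.548, 0.0146, 0.0724]
tool_rot: [0.399, 0.917, -0.0, 0.001]
ft_force: [0.6, -0.1, -1.9]
grip_width: 0.0512
```

```bash
python3 -c "
from h import *
to(.5482,.0142,.069,132.9)"
```

```text
to [-0.4 -0.1  3.4] [-0.    0.06  0.08] w 0.0512 j [ 2. 26. -7. 57. -0. 49.]
```

Emit:
{"api": "jog_arm", "payload": {
  "deltas": [
    [[0,0,3,0,0,0,40],[0.3,0,2,0,0,0,40],[0,0,0,0,0,0,40]]
  ]
}}

```text
clock: 30.6
eef_pos: [0.549, 0.0144, 0.0697]
tool_rot: [0.399, 0.917, 0.0, 0.002]
ft_force: [0.8, -0.0, -1.6]
grip_width: 0.0515
```

Emit:
{"api": "jog_arm", "payload": {
  "deltas": [
    [[0.3,0,2,0,0,0,40],[0,0,0,0,0,0,40]]
  ]
}}

```text
clock: 30.8
eef_pos: [0.55, 0.0143, 0.0695]
tool_rot: [0.399, 0.917, 0.0, 0.004]
ft_force: [0.3, -1.2, -1.2]
grip_width: 0.0518
```

```bash
python3 -c "
from h import *
to(.5482,.0142,.069,132.9);print(get_obs()['ft_force'])"
```

```text
to [ 1.1 -1.4  0.5] [0.21 0.4  0.05] w 0.0518 j [ 2. 26. -7. 56. -0. 49.]
[ 0.31030446 -1.15158704 -1.22644487]
```

Emit:
{"api": "jog_arm", "payload": {
  "deltas": [
    [[1,-1.2,0,0.2,0.4,4,40],[0,0,0,0,0,8,40],[0,0,0,0,0,8,40],[0,0,0,0,0,0,40]]
  ]
}}

```text
clock: 31.2
eef_pos: [0.5484, 0.0134, 0.0692]
tool_rot: [0.558, 0.83, -0.0, 0.0]
ft_force: [-0.4, -0.4, 2.1]
grip_width: 0.0514
```

```bash
python3 -c "
from h import *
to(.5482,.0142,.069,42.9);print(get_obs()['ft_force'],get_obs()['ft_torque'])"
```

```text
to [0.8 0.1 0.2] [4.000e-02 7.000e-02 6.933e+01] w 0.0514 j [ 1. 26. -7. 56. -0. 69.]
[-0.406588   -0.38436505  2.1272019 ] [-0.08255883  0.18372075 -0.00763065]
```

Emit:
{"api": "jog_arm", "payload": {
  "deltas": [
    [[0.5,0,0,0,0,8,40],[0,0,0,0,0,8,40],[0,0,0,0,0,8,40],[0,0,0,0,0,0,40]]
  ]
}}

```text
clock: 31.6
eef_pos: [0.545, 0.0118, 0.0692]
tool_rot: [0.719, 0.695, -0.004, -0.0]
ft_force: [0.0, -1.2, 0.9]
grip_width: 0.0517
```

```bash
python3 -c "
from h import *
to(.5482,.0142,.069,42.9);print(get_obs()['ft_force'],get_obs()['ft_torque'])"
```

```text
to [2.5 3.1 0.2] [-0.18  0.43 45.1 ] w 0.0517 j [ 1. 26. -7. 57. -0. 93.]
[ 0.02776182 -1.19842927  0.88420171] [-0.07781071 -0.09632913  0.02126595]
```

Emit:
{"api": "jog_arm", "payload": {
  "deltas": [
    [[2.5,3,0,-0.2,0.4,4,40],[0,0,0,0,0,8,40],[0.5,0.5,0,0,0,8,40],[0,0,0,0,0,0,40]]
  ]
}}

```text
clock: 32.0
eef_pos: [0.5451, 0.0139, 0.0691]
tool_rot: [0.828, 0.561, -0.003, -0.003]
ft_force: [0.1, -1.1, 2.8]
grip_width: 0.0512
```

```bash
python3 -c "
from h import *
to(.5482,.0142,.069,42.9);print(get_obs()['ft_force'],get_obs()['ft_torque'])"
```

```text
to [1.4 2.8 0.1] [-0.43  0.26 25.38] w 0.0512 j [  1.  26.  -7.  57.   0. 113.]
[ 0.07763073 -1.12613968  2.82941747] [-0.23000868  0.11805641  0.02507786]
```

Emit:
{"api": "jog_arm", "payload": {
  "deltas": [
    [[2,3,0,-0.4,0.3,5,40],[0,0.5,0,0,0,8,40],[0.5,0.5,0,0,0,8,40],[0,0,0,0,0,4,40],[0,0,0,0,0,0,40]]
  ]
}}

```text
clock: 32.5
eef_pos: [0.5456, 0.0163, 0.0692]
tool_rot: [0.927, 0.376, -0.002, -0.005]
ft_force: [-1.0, -2.6, 2.1]
grip_width: 0.0516
```

```bash
python3 -c "
from h import *
to(.5482,.0142,.069,42.9);print(get_obs()['ft_force'],get_obs()['ft_torque'])"
```

```text
to [0.4 3.4 0.1] [-0.59  0.06  1.25] w 0.0516 j [  1.  26.  -7.  57.   0. 137.]
[-0.97316869 -2.61985063  2.08420129] [-0.29929807  0.14194579  0.00329242]
```

Emit:
{"api": "jog_arm", "payload": {
  "deltas": [
    [[0.5,2.5,0,-0.6,0,2.5,40],[0,0.5,0,0,0,0,40],[0,0,0,0,0,0,40]]
  ]
}}

```text
clock: 32.8
eef_pos: [0.5476, 0.0158, 0.0692]
tool_rot: [0.932, 0.362, -0.0, -0.001]
ft_force: [-1.7, -0.6, 1.9]
grip_width: 0.0516
```

```bash
python3 -c "
from h import *
to(.5482,.0142,.069,42.9);print(get_obs()['ft_force'],get_obs()['ft_torque'])"
```

```text
to [-0.6  1.6  0.2] [-0.13 -0.02 -0.4 ] w 0.0516 j [  2.  26.  -7.  57.   0. 139.]
[-1.74765772 -0.55340729  1.86410953] [-0.07612283  0.30104776  0.02008808]
```

Locked at tool yaw 42.5°, 1.7 mm off centre and on the seat height. I'll release, rise and check.

Emit:
{"api": "jog_arm", "payload": {
  "deltas": [
    [[0,1,0,0,0,0,40],[0,0,0,0,0,0,85],[0,0,0,0,0,0,85],[0,0,0,0,0,0,85],[0,0,0,0,0,0,85]]
  ]
}}

```text
clock: 33.3
eef_pos: [0.5497, 0.015, 0.0685]
tool_rot: [0.931, 0.365, 0.001, -0.001]
ft_force: [-0.9, 0.7, 0.6]
grip_width: 0.0851
```

Emit:
{"api": "jog_arm", "payload": {
  "deltas": [
    [[0,0,-20,0,0,0,85],[0,0,-40,0,0,0,85],[0,0,-40,0,0,0,85],[0,0,-40,0,0,0,85],[-40,0,-30,0,0,0,85]]
  ]
}}

```text
clock: 33.8
eef_pos: [0.5195, -0.0109, 0.2366]
tool_rot: [0.93, 0.367, -0.005, -0.003]
ft_force: [0.5, -1.2, -0.2]
grip_width: 0.085
```

Run:
```python
from h import *
to(.487,-.30,.3,90)
A=snap('wrist','w_l.png')
u=proj('wrist',(.5478,.0146,.06)).astype(int);print(u)
x0,y0=max(u[0]-100,0),max(u[1]-100,0);print(x0,y0)
cv2.imwrite('pics/w_lc.png',cv2.resize(A[y0:y0+200,x0:x0+200,::-1],None,fx=3,fy=3,interpolation=cv2.INTER_CUBIC))
print('rim pred',proj('wrist',(.5478,.0146,.110)))
h=cv2.cvtColor(A,cv2.COLOR_RGB2HSV);o=((h[...,0]>10)&(h[...,0]<28)&(h[...,1]>120)&(h[...,2]>100)).astype(np.uint8)
k,l,s,c=cv2.connectedComponentsWithStats(o)
print([(s[i,4],c[i].round(1),at_z('wrist',c[i],.108)[:2].round(4)) for i in range(1,k) if s[i,4]>12])
```

```text
to [-221.8  188.2  -63.6] [ -0.68   0.17 -46.88] w 0.085 j [ -1.  16.   5.  79.   0. 136.]
[253 130]
153 30
rim pred [253.6936881  135.47838784]
[(np.int32(1429), array([495.7,  19.6]), array([ 0.7564, -0.0693])), (np.int32(73), array([246.3, 115.6]), array([0.5563, 0.0317])), (np.int32(120), array([292.4, 119.3]), array([ 0.5828, -0.0017])), (np.int32(107), array([219.9, 147.2]), array([0.5177, 0.0306])), (np.int32(45), array([266.8, 164.8]), array([ 0.5357, -0.0139])), (np.int32(327), array([277.7, 190.7]), array([ 0.5241, -0.0398]))]
```

View pics/w_lc.png

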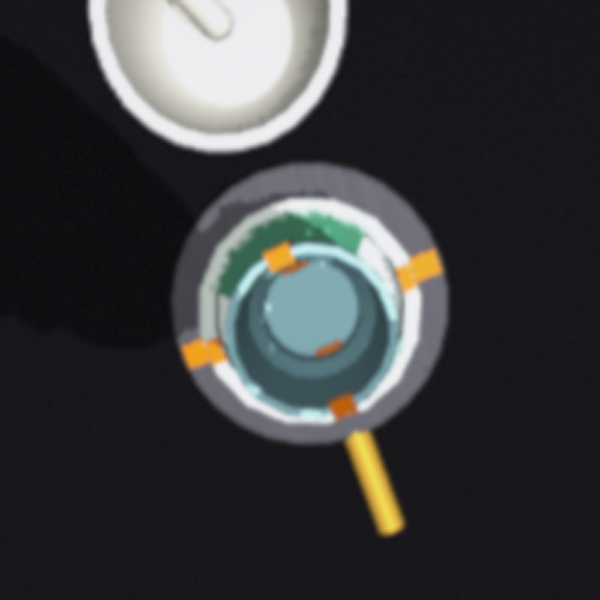

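Run:
```python
from h import *
for z in(.034,.11): print(z,proj('wrist',(.5478,.0146,z)),at_z('wrist',(256,133.3) if z<.05 else (256.7,140),z))
for n in('bottle_red','bottle_blue'): print(1)
```

```text
0.034 [254.07029076 128.84468204] [0.54554813 0.00938067 0.034     ]
0.11 [253.6936881  135.47838784] [0.54664752 0.00969218 0.11      ]
1
1
```

Emit:
{"api": "jog_arm", "payload": {
  "deltas": [
    [[0,0,-20,-0.7,0,-8,85],[0,0,-20,0,0,-8,85],[0,0,-10,0,0,-8,85],[0,0,0,0,0,-8,85],[0,0,0,0,0,-8,85]]
  ]
}}

```text
clock: 34.35
eef_pos: [0.5156, -0.0174, 0.2977]
tool_rot: [0.742, 0.67, -0.001, 0.007]
ft_force: [0.8, -0.3, -0.2]
grip_width: 0.0851
```

Emit:
{"api": "jog_arm", "payload": {
  "deltas": [
    [[0,0,0,0,0,-7,85],[-40,-3,0,0,0,0,85],[-48,-3,0,0,0,0,85],[-48,-3,0,0,0,0,85],[-48,-3,0,0,0,0,85]]
  ]
}}

```text
clock: 34.85
eef_pos: [0.511, -0.2009, 0.2994]
tool_rot: [0.692, 0.722, -0.0, 0.007]
ft_force: [1.3, -0.2, 0.2]
grip_width: 0.0851
```

Emit:
{"api": "jog_arm", "payload": {
  "deltas": [
    [[-48,-3,0,0,0,0,85],[-30,0,0,0,0,0,85],[-10,0,0,0,0,0,85],[0,0,0,0,0,0,85]]
  ]
}}

```text
clock: 35.25
eef_pos: [0.5098, -0.2988, 0.2981]
tool_rot: [0.695, 0.719, -0.001, 0.007]
ft_force: [-0.4, -0.2, -0.5]
grip_width: 0.0848
```

```bash
python3 -c "
from h import *
to(.4871,-.2997,.22,90)"
```

```text
to [  0.8 -23.4  77.9] [0.49 0.65 1.98] w 0.0848 j [-30.  23.  23.  89.  -0.  58.]
```

Emit:
{"api": "jog_arm", "payload": {
  "deltas": [
    [[1,-23,20,0.5,0.7,2,85],[0,0,30,0,0,0,85],[0,0,20,0,0,0,85],[0,0,0,0,0,0,85]]
  ]
}}

```text
clock: 35.65
eef_pos: [0.4873, -0.2939, 0.2266]
tool_rot: [0.706, 0.708, 0.001, -0.0]
ft_force: [0.1, 0.3, 0.7]
grip_width: 0.085
```

```bash
python3 -c "
from h import *
to(.4871,-.2997,.149,90)
snap('wrist','w_bt.png')
h=cv2.cvtColor(cv2.imread('pics/w_bt.png'),cv2.COLOR_BGR2HSV)
def comps(m,n):
    k,l,s,c=cv2.connectedComponentsWithStats(m.astype(np.uint8))
    for i in range(1,k):
        if s[i,4]>80: print(n,s[i].tolist(),c[i].round(1),at_z('wrist',c[i],.184)[:2].round(4))
comps(((h[...,0]<6)|(h[...,0]>174))&(h[...,1]>150)&(h[...,2]>60),'red')
comps((h[...,0]>100)&(h[...,0]<125)&(h[...,1]>150)&(h[...,2]>60),'blue')
print(proj('wrist',(.4871,-.2997,.184)),proj('wrist',(.4871,-.3167,.184)))
"
```

```text
to [-6.  -0.4 77.5] [ 0.09 -0.15  0.17] w 0.085 j [-31.  22.  11.  79.   0.  59.]
red [261, 233, 25, 23, 216] [275.5 242.7] [ 0.5038 -0.3158]
red [244, 296, 40, 36, 1122] [262.7 314.2] [ 0.4955 -0.3758]
blue [229, 150, 45, 14, 182] [251.6 154.4] [ 0.4869 -0.2531]
blue [227, 190, 47, 55, 2029] [249.7 217.6] [ 0.4856 -0.2968]
[251.86035329 221.45440542] [251.83935132 243.83965146]
```

Emit:
{"api": "jog_arm", "payload": {
  "deltas": [
    [[-5,0,25,0,0,0,85],[-1,-2,30,0,0,0,85],[0,-2,12,0,0,0,85],[0,0,4,0,0,0,85],[0,0,0,0,0,0,85]]
  ]
}}

```text
clock: 36.2
eef_pos: [0.4907, -0.2978, 0.164]
tool_rot: [0.703, 0.711, 0.004, 0.007]
ft_force: [-0.7, 0.5, 0.9]
grip_width: 0.085
```

```bash
python3 -c "
from h import *
to(.4871,-.2997,.149,90)"
```

```text
to [-1.8 -3.8 14.9] [0.92 0.27 0.63] w 0.085 j [-31.  23.   4.  69.   0.  58.]
```

Emit:
{"api": "jog_arm", "payload": {
  "deltas": [
    [[-2,-4,8,0.9,0.3,0.6,85],[0,-1,6,0,0,0,85],[0,0,0,0,0,0,85]]
  ]
}}

```text
clock: 36.5
eef_pos: [0.488, -0.3005, 0.1526]
tool_rot: [0.707, 0.707, 0.001, 0.002]
ft_force: [0.4, 0.1, 0.1]
grip_width: 0.0849
```

```bash
python3 -c "
from h import *
to(.4871,-.2997,.149,90)"
```

```text
to [ 0.8 -0.9  3.6] [0.26 0.14 0.06] w 0.0849 j [-32.  24.   3.  69.   0.  58.]
```

Emit:
{"api": "jog_arm", "payload": {
  "deltas": [
    [[0,-1,2,0.2,0.1,0,85],[0,0,0,0,0,0,20],[0,0,0,0,0,0,20],[0,0,0,0,0,0,20],[0,0,0,0,0,0,20]]
  ]
}}

```text
clock: 37.0
eef_pos: [0.4871, -0.3011, 0.1516]
tool_rot: [0.707, 0.707, -0.0, 0.001]
ft_force: [0.5, -0.1, -2.2]
grip_width: 0.0326
```

Emit:
{"api": "jog_arm", "payload": {
  "deltas": [
    [[0,0,0,0,0,0,20],[0,0,0,0,0,0,20]]
  ]
}}

```text
clock: 37.2
eef_pos: [0.487, -0.3011, 0.1515]
tool_rot: [0.707, 0.707, -0.0, 0.001]
ft_force: [-0.8, -0.4, -0.2]
grip_width: 0.0326
```

Emit:
{"api": "jog_arm", "payload": {
  "deltas": [
    [[0,0,-15,0,0,0,20],[0,0,-30,0,0,0,20],[0,0,-40,0,0,0,20],[0,0,-40,0,0,0,20],[0,0,-40,0,0,0,20]]
  ]
}}

```text
clock: 37.7
eef_pos: [0.4828, -0.298, 0.311]
tool_rot: [0.707, 0.707, -0.002, -0.01]
ft_force: [0.4, -1.1, -1.9]
grip_width: 0.0326
```

```bash
python3 -c "
from h import *
to(.4715,.3985,.32,90)"
```

```text
to [696.6 -11.   -1.1] [-1.   -0.63  0.03] w 0.0326 j [-32.  22.  23.  93.   0.  58.]
```

Emit:
{"api": "jog_arm", "payload": {
  "deltas": [
    [[20,0,-5,-1,-0.6,0,20],[40,0,0,0,0,0,20],[46,0,0,0,0,0,20],[46,0,0,0,0,0,20],[46,0,0,0,0,0,20]]
  ]
}}

```text
clock: 38.2
eef_pos: [0.4867, -0.1018, 0.3213]
tool_rot: [0.711, 0.703, 0.002, 0.008]
ft_force: [0.9, 0.3, -1.8]
grip_width: 0.0325
```

Emit:
{"api": "jog_arm", "payload": {
  "deltas": [
    [[46,-1,0,0,0,0,20],[46,-1,0,0,0,0,20],[46,-1,0,0,0,0,20],[46,-1,0,0,0,0,20],[46,-1,0,0,0,0,20]]
  ]
}}

```text
clock: 38.7
eef_pos: [0.482, 0.1374, 0.3183]
tool_rot: [0.712, 0.702, 0.002, 0.007]
ft_force: [0.6, -0.5, -1.9]
grip_width: 0.0326
```

Emit:
{"api": "jog_arm", "payload": {
  "deltas": [
    [[46,-1,0,0,0,0,20],[46,-1,0,0,0,0,20],[46,-1,0,0,0,0,20],[40,-1,0,0,0,0,20],[25,-1,0,0,0,0,20]]
  ]
}}

```text
clock: 39.2
eef_pos: [0.4763, 0.3518, 0.3143]
tool_rot: [0.71, 0.704, 0.001, 0.006]
ft_force: [-0.3, -0.9, -2.2]
grip_width: 0.0327
```

```bash
python3 -c "
from h import *
to(.4715,.3975,.19,90)"
```

```text
to [ 46.6  -6.5 123.9] [ 0.61  0.43 -0.5 ] w 0.0327 j [ 37.  24.  27.  93.  -1. 127.]
```

Emit:
{"api": "jog_arm", "payload": {
  "deltas": [
    [[25,-4,10,0.6,0.4,-0.5,20],[18,-2,25,0,0,0,20],[0,0,35,0,0,0,20],[0,0,35,0,0,0,20],[0,0,0,0,0,0,20]]
  ]
}}

```text
clock: 39.7
eef_pos: [0.4676, 0.4029, 0.2023]
tool_rot: [0.704, 0.71, -0.001, -0.001]
ft_force: [-0.4, -1.2, -2.7]
grip_width: 0.0324
```

```bash
python3 -c "
from h import *
to(.4715,.3975,.1575,90)"
```

```text
to [-5.4  3.9 44.8] [-0.17  0.03  0.54] w 0.0324 j [ 41.  28.  17.  79.   0. 130.]
```

Emit:
{"api": "jog_arm", "payload": {
  "deltas": [
    [[-5,4,15,0,0,0.5,20],[-1,-1,15,0,0,0,20],[0,-1,8,0,0,0,20],[0,0,2,0,0,0,20],[0,0,0,0,0,0,20]]
  ]
}}

```text
clock: 40.2
eef_pos: [0.4714, 0.3979, 0.1665]
tool_rot: [0.707, 0.707, 0.001, -0.001]
ft_force: [0.1, 0.6, -1.4]
grip_width: 0.0321
```

```bash
python3 -c "
from h import *
to(.4715,.3975,.156,90)"
```

```text
to [-0.5  0.1 10.5] [ 0.03 -0.14  0.  ] w 0.0321 j [ 40.  29.  13.  74.   0. 130.]
```

Emit:
{"api": "jog_arm", "payload": {
  "deltas": [
    [[0,-1,6,0,0,0,20],[0,0,4,0,0,0,20],[0,0,1,0,0,0,20],[0,0,0,0,0,0,20]]
  ]
}}

```text
clock: 40.6
eef_pos: [0.4718, 0.3992, 0.1581]
tool_rot: [0.707, 0.707, 0.004, -0.0]
ft_force: [0.0, -0.4, -1.3]
grip_width: 0.0328
```

```bash
python3 -c "
from h import *
to(.4715,.3975,.156,90)"
```

```text
to [-1.8 -0.3  2.1] [ 0.28 -0.35  0.01] w 0.0328 j [ 40.  29.  12.  72.   0. 130.]
```

Emit:
{"api": "jog_arm", "payload": {
  "deltas": [
    [[-1.5,0,2,0.3,-0.4,0,20],[0,0,0.5,0,0,0,20],[0,0,0,0,0,0,20]]
  ]
}}

```text
clock: 40.9
eef_pos: [0.4719, 0.3978, 0.1557]
tool_rot: [0.707, 0.707, -0.001, 0.0]
ft_force: [0.7, -0.1, -1.3]
grip_width: 0.0326
```

```bash
python3 -c "
from h import *
to(.4715,.3975,.156,90);print(get_obs()['ft_force'])"
```

```text
to [-0.3 -0.4 -0.3] [-0.02  0.07  0.01] w 0.0326 j [ 40.  29.  12.  73.  -0. 130.]
[ 0.74456155 -0.05214157 -1.30516188]
```

Emit:
{"api": "jog_arm", "payload": {
  "deltas": [
    [[0,0,1,0,0,0,20],[0,0,0,0,0,0,80],[0,0,0,0,0,0,80],[0,0,0,0,0,0,80],[0,0,0,0,0,0,80]]
  ]
}}

```text
clock: 41.4
eef_pos: [0.4728, 0.3986, 0.1567]
tool_rot: [0.707, 0.707, 0.001, 0.0]
ft_force: [-0.7, -0.8, 1.0]
grip_width: 0.08
```

Emit:
{"api": "jog_arm", "payload": {
  "deltas": [
    [[0,0,-20,0,0,0,80],[0,0,-40,0,0,0,80],[-20,0,-45,0,0,0,85],[-40,0,-40,0,0,0,85],[-48,2,0,0,0,0,85]]
  ]
}}

```text
clock: 41.9
eef_pos: [0.4737, 0.2961, 0.2993]
tool_rot: [0.704, 0.71, -0.001, 0.0]
ft_force: [1.6, 0.1, 0.4]
grip_width: 0.0852
```

Emit:
{"api": "jog_arm", "payload": {
  "deltas": [
    [[-49,2,0,0,0,0,85],[-49,2,0,0,0,0,85],[-49,2,0,0,0,0,85],[-49,2,0,0,0,0,85],[-49,2,0,0,0,0,85]]
  ]
}}

```text
clock: 42.4
eef_pos: [0.4867, 0.0458, 0.3032]
tool_rot: [0.702, 0.712, 0.003, 0.003]
ft_force: [-0.1, 0.9, -0.2]
grip_width: 0.0852
```

Emit:
{"api": "jog_arm", "payload": {
  "deltas": [
    [[-49,2,0,0,0,0,85],[-49,2,0,0,0,0,85],[-49,2,0,0,0,0,85],[-49,2,0,0,0,0,85],[-49,2,0,0,0,0,85]]
  ]
}}

```text
clock: 42.9
eef_pos: [0.4987, -0.2041, 0.3053]
tool_rot: [0.702, 0.712, 0.005, 0.005]
ft_force: [0.7, 1.3, 0.4]
grip_width: 0.0852
```

```bash
python3 -c "
from h import *
to(.4996,-.3983,.23,90)"
```

```text
to [-194.2   -2.9   75.4] [0.79 0.04 0.81] w 0.0852 j [-22.  17.  15.  88.   0.  67.]
```

Emit:
{"api": "jog_arm", "payload": {
  "deltas": [
    [[-49,0,0,0.8,0,0.8,85],[-49,0,0,0,0,0,85],[-45,0,10,0,0,0,85],[-30,0,15,0,0,0,85],[-10,0,20,0,0,0,85]]
  ]
}}

```text
clock: 43.4
eef_pos: [0.4986, -0.3996, 0.2624]
tool_rot: [0.71, 0.704, -0.0, 0.005]
ft_force: [1.1, -0.4, 0.9]
grip_width: 0.0853
```

Emit:
{"api": "jog_arm", "payload": {
  "deltas": [
    [[0,0,10,0,0,0,85],[0,0,0,0,0,0,85]]
  ]
}}

```text
clock: 43.6
eef_pos: [0.4967, -0.4008, 0.2478]
tool_rot: [0.711, 0.703, -0.0, 0.002]
ft_force: [0.2, 0.6, 0.8]
grip_width: 0.0849
```

```bash
python3 -c "
from h import *
to(.4996,-.3983,.154,90)
snap('wrist','w_rt.png')
h=cv2.cvtColor(cv2.imread('pics/w_rt.png'),cv2.COLOR_BGR2HSV)
m=((h[...,0]<6)|(h[...,0]>174))&(h[...,1]>150)&(h[...,2]>60)
k,l,s,c=cv2.connectedComponentsWithStats(m.astype(np.uint8))
print([s[i].tolist() for i in range(1,k) if s[i,4]>80])
print(proj('wrist',(.4996,-.3983,.184)),proj('wrist',(.4996,-.4153,.184)))
"
```

```text
to [ 2.9  2.7 93.8] [ 0.12  0.18 -0.65] w 0.0849 j [-39.  30.  26.  86.  -0.  52.]
[[233, 139, 40, 11, 125], [230, 172, 46, 51, 1777]]
[256.85349046 200.888628  ] [257.03867227 221.9108287 ]
```

Emit:
{"api": "jog_arm", "payload": {
  "deltas": [
    [[3,1,25,0,0,-0.7,85],[0,-1,30,0,0,0,85],[0,-1,20,0,0,0,85],[0,0,5,0,0,0,85],[0,0,0,0,0,0,85]]
  ]
}}

```text
clock: 44.15
eef_pos: [0.5012, -0.3939, 0.1756]
tool_rot: [0.703, 0.711, 0.001, 0.009]
ft_force: [0.6, -0.2, 0.7]
grip_width: 0.0849
```

```bash
python3 -c "
from h import *
to(.498,-.3985,.154,90)"
```

```text
to [-4.3 -3.6 21.6] [0.77 0.63 0.58] w 0.0849 j [-38.  30.  16.  75.  -0.  51.]
```

Emit:
{"api": "jog_arm", "payload": {
  "deltas": [
    [[-4,-4,10,0.8,0.6,0.6,85],[0,-1,8,0,0,0,85],[0,0,3,0,0,0,85],[0,0,0,0,0,0,85]]
  ]
}}

```text
clock: 44.55
eef_pos: [0.4987, -0.399, 0.158]
tool_rot: [0.707, 0.707, -0.0, 0.003]
ft_force: [0.3, 0.5, -0.5]
grip_width: 0.0849
```

```bash
python3 -c "
from h import *
to(.498,-.3985,.154,90)"
```

```text
to [ 0.5 -0.7  4. ] [0.25 0.26 0.03] w 0.0849 j [-39.  31.  16.  74.  -0.  51.]
```

Emit:
{"api": "jog_arm", "payload": {
  "deltas": [
    [[0,-1,4,0.3,0.3,0,85],[0,0,0,0,0,0,20],[0,0,0,0,0,0,20],[0,0,0,0,0,0,20],[0,0,0,0,0,0,20]]
  ]
}}

```text
clock: 45.05
eef_pos: [0.4978, -0.3998, 0.1548]
tool_rot: [0.707, 0.707, -0.0, -0.0]
ft_force: [-0.9, -0.1, -0.6]
grip_width: 0.0325
```

Emit:
{"api": "jog_arm", "payload": {
  "deltas": [
    [[0,0,0,0,0,0,20],[0,0,0,0,0,0,20]]
  ]
}}

```text
clock: 45.25
eef_pos: [0.4977, -0.3997, 0.1547]
tool_rot: [0.707, 0.707, -0.0, -0.0]
ft_force: [-0.3, 0.7, 0.1]
grip_width: 0.0324
```

Emit:
{"api": "jog_arm", "payload": {
  "deltas": [
    [[0,0,-15,0,0,0,20],[0,0,-30,0,0,0,20],[0,0,-40,0,0,0,20],[0,0,-40,0,0,0,20],[0,0,-40,0,0,0,20]]
  ]
}}

```text
clock: 45.75
eef_pos: [0.4944, -0.3967, 0.3138]
tool_rot: [0.707, 0.707, -0.001, -0.011]
ft_force: [0.5, -0.1, -1.7]
grip_width: 0.0327
```

```bash
python3 -c "
from h import *
to(.465,.282,.32,90)"
```

```text
to [678.7 -29.3   4.1] [-1.01 -0.82  0.01] w 0.0327 j [-39.  31.  38.  98.   0.  51.]
```

Emit:
{"api": "jog_arm", "payload": {
  "deltas": [
    [[20,0,-5,-1,-0.8,0,20],[40,0,0,0,0,0,20],[46,-1,0,0,0,0,20],[46,-2,0,0,0,0,20],[46,-2,0,0,0,0,20]]
  ]
}}

```text
clock: 46.25
eef_pos: [0.4934, -0.2018, 0.324]
tool_rot: [0.711, 0.703, 0.001, 0.009]
ft_force: [1.2, 0.6, -1.5]
grip_width: 0.0328
```

Emit:
{"api": "jog_arm", "payload": {
  "deltas": [
    [[46,-3,0,0,0,0,20],[46,-3,0,0,0,0,20],[46,-3,0,0,0,0,20],[46,-3,0,0,0,0,20],[46,-3,0,0,0,0,20]]
  ]
}}

```text
clock: 46.75
eef_pos: [0.4781, 0.0375, 0.3208]
tool_rot: [0.712, 0.703, 0.002, 0.009]
ft_force: [0.1, -0.8, -1.1]
grip_width: 0.0325
```

Emit:
{"api": "jog_arm", "payload": {
  "deltas": [
    [[46,-3,0,0,0,0,20],[46,-3,0,0,0,0,20],[46,-3,0,0,0,0,20],[38,-1,0,0,0,0,20],[20,-1,0,0,0,0,20]]
  ]
}}

```text
clock: 47.25
eef_pos: [0.466, 0.2449, 0.3182]
tool_rot: [0.71, 0.704, 0.003, 0.009]
ft_force: [0.2, -0.4, -1.7]
grip_width: 0.0325
```

```bash
python3 -c "
from h import *
to(.464,.282,.19,90)"
```

```text
to [ 38.2  -4.4 127.8] [ 0.93  0.52 -0.44] w 0.0325 j [ 28.  15.  15.  89.  -1. 119.]
```

Emit:
{"api": "jog_arm", "payload": {
  "deltas": [
    [[20,-2,10,0.9,0.5,-0.4,20],[14,0,25,0,0,0,20],[0,0,35,0,0,0,20],[0,0,35,0,0,0,20],[0,0,0,0,0,0,20]]
  ]
}}

```text
clock: 47.75
eef_pos: [0.4627, 0.286, 0.2095]
tool_rot: [0.704, 0.71, 0.001, -0.0]
ft_force: [-0.3, 0.3, -0.5]
grip_width: 0.0327
```

```bash
python3 -c "
from h import *
to(.464,.282,.16,90)"
```

```text
to [-4.1  1.3 49.5] [ 0.05 -0.11  0.49] w 0.0327 j [ 32.  19.   4.  75.   0. 121.]
```

Emit:
{"api": "jog_arm", "payload": {
  "deltas": [
    [[-4,0,20,0,0,0.5,20],[0,-1,16,0,0,0,20],[0,-1,6,0,0,0,20],[0,0,2,0,0,0,20],[0,0,0,0,0,0,20]]
  ]
}}

```text
clock: 48.25
eef_pos: [0.4633, 0.2832, 0.1707]
tool_rot: [0.707, 0.707, 0.004, 0.0]
ft_force: [0.0, 0.1, -2.1]
grip_width: 0.0326
```

```bash
python3 -c "
from h import *
to(.464,.282,.159,90)"
```

```text
to [-1.3  0.7 11.7] [ 0.39 -0.31 -0.05] w 0.0326 j [ 31.  20.  -0.  69.   0. 121.]
```

Emit:
{"api": "jog_arm", "payload": {
  "deltas": [
    [[-1,0,6,0.4,-0.3,0,20],[0,0,4,0.1,-0.1,0,20],[0,0,1,0,0,0,20],[0,0,0,0,0,0,20]]
  ]
}}

```text
clock: 48.65
eef_pos: [0.4653, 0.2833, 0.1622]
tool_rot: [0.707, 0.707, 0.001, 0.0]
ft_force: [-0.7, -0.3, -1.9]
grip_width: 0.0324
```

```bash
python3 -c "
from h import *
to(.464,.282,.1587,90)"
```

```text
to [-1.3 -1.3  3.5] [ 0.14 -0.05 -0.06] w 0.0324 j [ 31.  21.  -0.  69.  -0. 121.]
```

Emit:
{"api": "jog_arm", "payload": {
  "deltas": [
    [[-1,-1,3,0.2,0,0,20],[0,0,1,0,0,0,20],[0,0,0,0,0,0,20]]
  ]
}}

```text
clock: 48.95
eef_pos: [0.4643, 0.2824, 0.1587]
tool_rot: [0.707, 0.707, 0.0, -0.001]
ft_force: [0.1, -0.4, -0.3]
grip_width: 0.0323
```

```bash
python3 -c "
from h import *
to(.464,.282,.1587,90)"
```

```text
to [-0.4 -0.3 -0. ] [-0.05 -0.09 -0.05] w 0.0323 j [ 31.  21.  -1.  68.   0. 121.]
```

Level and at the predicted height. I'll release, rise, and move back for a view of the whole mat.

Emit:
{"api": "jog_arm", "payload": {
  "deltas": [
    [[0,0,1,0,0,0,20],[0,0,0,0,0,0,80],[0,0,0,0,0,0,80],[0,0,0,0,0,0,80],[0,0,0,0,0,0,80]]
  ]
}}

```text
clock: 49.45
eef_pos: [0.465, 0.2829, 0.159]
tool_rot: [0.707, 0.707, 0.002, -0.001]
ft_force: [0.5, 0.7, 0.1]
grip_width: 0.0802
```

Emit:
{"api": "jog_arm", "payload": {
  "deltas": [
    [[0,0,-20,0,0,0,80],[0,0,-40,0,0,0,80],[0,0,-45,0,0,0,85],[30,0,-45,0,0,0,85],[30,0,-20,0,0,0,85]]
  ]
}}

```text
clock: 49.95
eef_pos: [0.463, 0.3369, 0.3266]
tool_rot: [0.709, 0.705, -0.004, -0.002]
ft_force: [1.9, 0.4, -0.1]
grip_width: 0.0849
```

Emit:
{"api": "jog_arm", "payload": {
  "deltas": [
    [[10,10,0,0,0,0,85],[0,0,0,0,0,0,85],[0,0,0,0,0,0,85]]
  ]
}}

```text
clock: 50.25
eef_pos: [0.4741, 0.3514, 0.3305]
tool_rot: [0.708, 0.706, -0.0, -0.001]
ft_force: [0.2, 0.3, 0.1]
grip_width: 0.0849
```

Run:
```python
from h import *
print(get_obs()['eef_pos'])
a=snap('wrist')[:,:,::-1]; t=snap('top')[:,:,::-1]; s=snap('side')[:,:,::-1]
z=lambda im,f:cv2.resize(im,None,fx=f,fy=f,interpolation=cv2.INTER_CUBIC)
A=z(a[60:310,150:350],2);T=z(t[140:250,90:310],1.8);S=z(s[150:330,140:330],2)
H=max(A.shape[0],S.shape[0]+0);C=np.zeros((600,800,3),np.uint8)
C[:A.shape[0],:A.shape[1]]=A;C[:S.shape[0],402:402+S.shape[1]]=S;C[380:380+T.shape[0],402:402+T.shape[1]]=T[:, :398]
cv2.imwrite('pics/fin.png',C)
```

```text
[0.47410925 0.35144151 0.33048548]
```

View pics/fin.png

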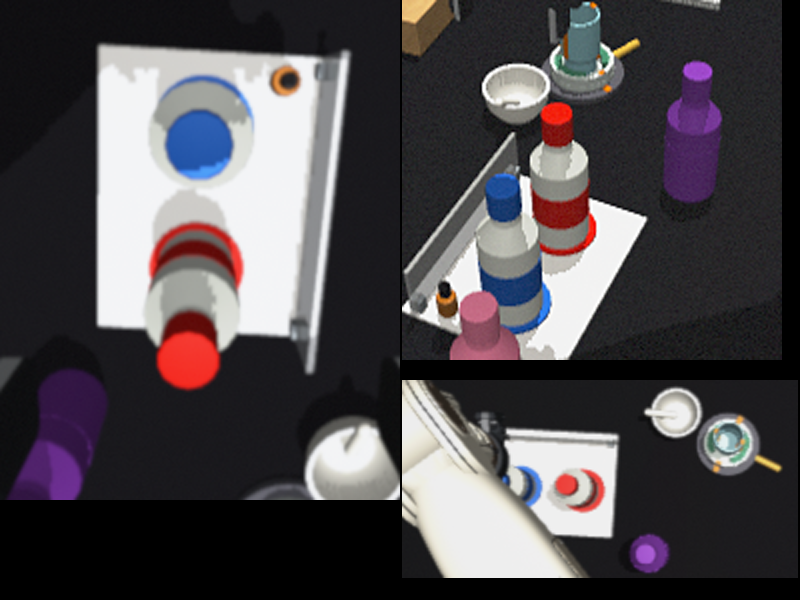

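Run:
```python
from h import *
s=snap('side','s_end.png')
for z in(.02,.06,.11): print(z,proj('side',(.5478,.0146,z)).round(1))
cv2.imwrite('pics/s_endc.png',cv2.resize(s[120:220,170:290,::-1],None,fx=5,fy=5,interpolation=cv2.INTER_CUBIC))
h=cv2.cvtColor(s,cv2.COLOR_RGB2HSV)
for n,m,p in(('red',((h[...,0]<6)|(h[...,0]>174))&(h[...,1]>150)&(h[...,2]>60),(.4636,.2819)),('blue',(h[...,0]>100)&(h[...,0]<125)&(h[...,1]>150)&(h[...,2]>60),(.4703,.3976))):
    k,l,st,c=cv2.connectedComponentsWithStats(m.astype(np.uint8))
    print(n,[(st[i].tolist(),c[i].round(1)) for i in range(1,k) if st[i,4]>60],'cap mid',proj('side',(*p,.1705)),'disc',proj('side',(*p,.008)))
for n in('vial','jar'):print(n,[(round(d['conf'],2),np.round(d['at']).tolist()) for d in masks_of(n,'side')])
```

```text
0.02 [230.4 183. ]
0.06 [230.1 171.6]
0.11 [229.8 156.5]
red [([209, 201, 17, 22, 317], array([217.1, 211.6])), ([9, 239, 14, 12, 129], array([ 15.9, 244.5])), ([205, 240, 32, 38, 491], array([221.1, 258.7]))] cap mid [218.07424186 211.60205552] disc [220.28359744 263.18100772]
blue [([182, 237, 18, 24, 352], array([190.3, 248.3])), ([179, 280, 35, 37, 474], array([198.2, 296.4]))] cap mid [191.24038529 248.32338026] disc [196.25336619 300.27835451]
vial [(0.66, [228.0, 189.0]), (0.65, [160.0, 296.0])]
jar []
```

View pics/s_endc.png

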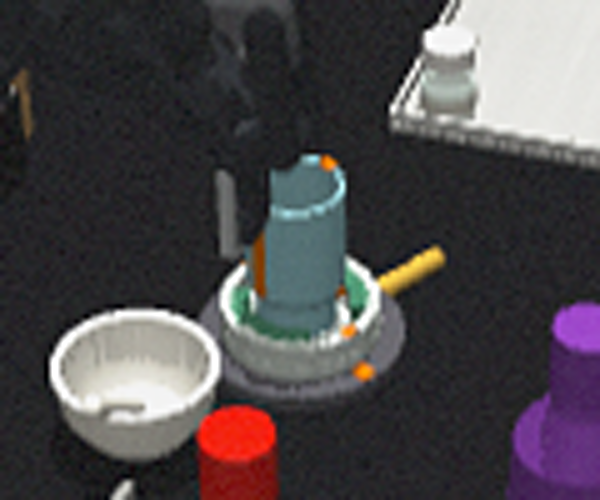

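The side crop shows the funnel upright in the collar; its rim's lower edge is at row 163 and 163.8 was expected when seated. The stripe points toward the mortar and handle, which is the locked position. The caps are within about 1 pixel (2 mm) of the disc axes, and the jar and vial have not moved. Handing in.

```bash
python3 -c "
from workcell import *
print(job_done())"
```

```text
the job is handed in; nothing more can be done
None
```

I handed the job in at about 50 s of the allowed 128 s. I moved both bottles upright into the tray and set the funnel in the base. I then turned it a quarter-turn clockwise to lock it and stood each bottle back on the disc of its own colour. `job_done()` reports no verdict.

**Last checks:**
- **Bottles:** both stand upright, with their caps within about 1 pixel (about 2 mm) of the disc axes in the side view.
- **Funnel:** it sits at seat height and about 1 mm off the base's axis. Its stripes are about 2° from the base's y axis.
- **Bystanders:** the vial and jar look untouched, though the network did not find the jar in the last side picture; I saw it there by eye.

**What disagreed:** one wrist picture, taken while the arm was still moving, put the funnel about 5 mm off the base position measured earlier. The base was shifted by the same amount in that picture, so I used their relative offset. The force reading also stayed near the bottle's own weight for most of the blue bottle's first set-down in the tray. There I judged contact from the height and from the arm no longer descending.

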